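# Load a well plate over the lip of a heated nest and clamp it

## Robot

A 6-joint arm with a two-finger parallel gripper is mounted at the origin on a cart in front of the work surface, level with it; the furniture and walls round the work are solid. World frame = base frame: x ahead of the robot, y to its left, z up, the work surface at z = 0. Lengths are in m, angles in rad, forces in N, time in s.
With the tool pointing down it reaches from about 0.35 to 0.875 m from the base axis. Payload 4.2 kg.
Tool frame: the origin (TCP) lies midway between the tips of the shut fingers; the grasp point (between the pads) lies 19 mm behind it (env.grip_depth is the distance from the TCP to the grasp point, in m); y points along the fingers, z is the direction in which the jaws open and shut, and the axes are right-handed (so a half turn about y gives the same grasp; the last joint's range is limited). The gripper opens to 85 mm and grips with 20 to 120 N. Pads are 22 mm wide; open, the fingers measure 114 mm over their backs; the gripper's body (76 mm by 85 mm) begins 54 mm behind the grasp point. The pads swing forward as they close: fully open they stand 13 mm farther back than shut.
Start: joints at [1.42, 0.385, 0.008, 0, -1.194, -0.259], TCP at [0.249, 0.573, 0.231] pointing down, gripper open.
Joint ranges: [-3.14, 3.14], [-1.21, 2.06], [-1.07, 1.41], [-3.16, 2.05], [-2.99, -0.16], [-3.1, 3.1]. Speed limits (rad/s): [2.79, 2.79, 3.14, 3.14, 3.14, 3.14].

## Interface

Orientations are given as [roll, pitch, yaw] about the fixed x, y, z axes, in that order (R = Rz(yaw) Ry(pitch) Rx(roll)).
In Python, from bench import env gives the robot as it stands. The module is installed in compiled form; this text tells all that it offers.
- The arm moves only by the shell command python3 -m pendant 'ROWS' [FORCE]. ROWS is JSON, a list of rows, each a list of 3 entries, a list of its own where there are three numbers: the shift along the world's x, y, z in m, then the turn, a rotation vector about the world's x, y, z in degrees, then the opening, from -1 (shut) to 1 (fully open). In form: [[[x, y, z], [wx, wy, wz], fingers], ...]. A call has 1 to 20 rows; each row shifts and turns the commanded pose from where the row before left it; what a row does not reach is not made up. A row lasts 1/8 s, in which the tool goes at most 62.5 mm and 10.7 degrees, less where a joint would pass 70% of its speed; a pose out of reach is approached as far as the arm can. A call with a gripper value outside its range is refused whole. The fingers move at their own pace and stop on an object; FORCE is the grip in N (left out, the last holds). Time passes only in rows, so rows that do not move let the fingers close. It gives the time, the measured TCP pose, the force and the opening at its end, in the units of the state.
- env.sense(): the state, without advancing time (a new reading comes with each control period).
- env.snapshot(name): name is "scene" or "top"; returns a dict with "pixels" (400x640x3 uint8, red, green, blue), "fov_y" (degrees; the focal length in pixels is half the picture's height over the tangent of half this angle, whatever the lens; pixels are square), "cx", "cy" (the principal point, pixels), "D" ([k1, k2, p1, p2, k3] as OpenCV has them; the pictures are not rectified), "R" (3x3) and "t" (3): a world point X has camera coordinates R X + t. Camera axes: x right, y down, z forward; pixel columns grow to the right and rows downward; lengths in m; the calibration is good to about 2 mm. A picture is of the moment at which its call begins. There is no depth.
- env.sign_off(): hands the job in, once; it reports no verdict.
Trained networks look in a picture, given as the dict that the camera call returned (one of the last four; its "shot" number tells which), for a name from the list of things; names that differ only in an ending like _2 or _b are one class to them, and where a whole thing is asked for, a point or a joint stands for the part that bears it (a point fixed in the world has none). Each returns a list of dicts, best first, with "score" (0 to 1); they miss things now and then, are a little off and sometimes report something else, mostly with a low value. They report only what shows in the picture. A call takes as long as a camera call. They do not tell look-alikes from the thing itself.
- env.regions_of(picture, query): "mask" (400x640 bool, what is visible of it) and "uv" ([column, row] in pixels, amid what is visible of it).
The state is a dict: "time": time; "qpos": joint angles; "joint_vel": joint speeds; "tau": joint torques, N m; "position": TCP position; "tool_rot": TCP orientation; "contact_force": force on the tool from outside, world axes, zero at the start; "torque": the same for the moment, N m; "opening": opening from 0.0 (shut) to 1.0 (fully open).
Only numpy, scipy, OpenCV 4.12 (cv2) and the standard library are available. Lean on these libraries where they do the work, as an engineer would, in place of code of your own. Each camera call takes 0.05 s, during which the arm holds its last target.

## Task

Gently push the lidded well plate along the loading shelf to the right, over the raised steel lip so that it drops flat into the heated pocket under the clear hood. Then swing the blue clamp round by its black knob until its arm lies fully across the edge of the plate. Do not bump the hood, and leave the two specimen cups and the green-capped vial where they stand.

Things in the scene. Friction and masses are not known exactly. Their poses are not given: they have to be found in the camera images.
- plate_centre (a point): centre of the white lidded 24-well plate with red and orange well tops (loose, 0.11 to 0.24 kg): 86 mm along its x, 127 along its y, 22 high; this point is 11 mm above its underside. Starts on the loading shelf, slightly off line and up to 0.08 rad askew. Too wide to grasp across: push on the middle of its rear (-x) side
- lip_mid (a point): middle of the crest of the straight steel lip between shelf and pocket, 20 mm above the worktop. Axes of the fixed station: x level, the way the plate must be pushed (roughly world -y); y along the lip, away from the robot; z up. A ramp from x = -9.5 to -1.5 mm rises 4 mm from the shelf; at x = +2.5 mm a sheer 12 mm drop into the pocket
- pocket_mid (a point): middle of the pocket's floor, 8 mm above the worktop, 48 mm beyond lip_mid; same axes. The pocket is 91 mm long in x (lip's drop to end stop) and 136 mm wide in y, so the plate drops in with 5 and 9 mm of play; lying home, its centre is 11 mm above this point and its top 30 mm above the worktop
- hood_edge (a point): middle of the lower front edge of the fixed clear hood with white frame, 90 mm above the worktop, straight above the lip's drop; same axes. The hood reaches 103 mm on in x, is 160 mm wide, its top at 108 mm. An upright tool cannot follow the plate to the lip below it: lean its upper end back toward -x by 25 to 45 degrees
- hood: the hood itself, fixed to the station; origin on the worktop below hood_edge, same axes
- clamp_knob (a point): grip point on the clamp's upright black knob, a cylinder 18 mm in diameter, free from 40 to 81 mm above the worktop (this point 64 mm). It moves on a circle of 62 mm radius round clamp_pivot
- clamp (a joint): blue swing clamp: 0 open, 1.75 across the plate, stop at 1.78; grows counter-clockwise from above. Pivot to knob points at angle pi - 0.17 + joint from station x: near -x when open, -y when shut. The arm opposite the knob is 67 mm long, underside 33 mm above the worktop, 3 mm over a plate that lies home; a plate still on the lip blocks it. Friction about 1 N at the knob; stays where left
- yellow_cup_centre (a point): centre of the yellow-lidded specimen cup, 58 mm across, 59 mm high; to be left alone
- red_cup_centre (a point): centre of the red-lidded specimen cup, 58 mm across, 59 mm high; to be left alone
- green_vial_centre (a point): centre of the green-capped vial, 25 mm across, 49 mm high; to be left alone
- well_plate: the well plate itself; origin at the centre of its underside, axes as for plate_centre
- shelf_front (a point): middle of the near edge of the flat aluminium loading shelf, on its top, 16 mm above the worktop, 147.5 mm before lip_mid; same axes. White side rails 14 mm high stand 161 mm apart and funnel in to 135 mm over the last 50 mm before the lip. A plate that enters the funnel off line can wedge there: steer it into line first
- clamp_pivot (a point): the clamp's upright pivot axis, 40 mm above the worktop, 8.5 mm in +x and 98 mm in -y from lip_mid; station axes
Things that resemble listed ones, but are neither listed nor needed, are in the scene too. What is shaped like the well_plate but pink is not meant.

How it is judged:
By the outcome, as a careful person would: the job done as asked, in the order asked, and still so for the second after the job is handed in, with the robot touching nothing.
It also fails if it takes over 51 s, if anything falls off the work surface, if the arm or the gripper's body presses on something with over 40 N, if the wrist force passes 120 N, or if a joint passes its speed limit or range.

## Working session

There is one attempt and no reset: what is moved stays moved. The work goes in short steps, Python scripts to look and compute and a shell command to move; the robot and the scene stay as the last step left them, time stands still between calls to the robot, and variables do not carry over. Pictures are saved under pics/ and viewed, and the job is handed in when it is done.

```bash
mkdir -p pics; cat > h.py <<'E'
import numpy as np,cv2
from bench import env
def K(p):
    f=200/np.tan(np.radians(p["fov_y"])/2); return np.array([[f,0,p["cx"]],[0,f,p["cy"]],[0,0,1]])
def ray(p,uv):
    x=cv2.undistortPoints(np.array([[uv]],float),K(p),np.array(p["D"],float))[0,0]
    R=np.array(p["R"]);t=np.array(p["t"]); return -R.T@t, R.T@np.array([x[0],x[1],1])
def atz(p,uv,z):
    o,d=ray(p,uv); return o+d*(z-o[2])/d[2]
def proj(p,X):
    r=cv2.Rodrigues(np.array(p["R"],float))[0]
    return cv2.projectPoints(np.array(X,float).reshape(-1,3),r,np.array(p["t"],float),K(p),np.array(p["D"],float))[0][:,0]
def save(p,n,crop=None,s=1):
    im=p["pixels"][:,:,::-1]
    if crop: im=im[crop[1]:crop[3],crop[0]:crop[2]]
    cv2.imwrite("pics/"+n,cv2.resize(im,None,fx=s,fy=s,interpolation=cv2.INTER_CUBIC))
E
python3 - <<'E'
from h import *
s=env.sense();print({k:np.round(v,3) for k,v in s.items()})
for n in("scene","top"):
    p=env.snapshot(n);save(p,n+"0.png")
    print(n,p["fov_y"],-np.array(p["R"]).T@p["t"])
    for q in["plate_centre","well_plate","hood","clamp_knob","clamp","yellow_cup_centre","red_cup_centre","green_vial_centre","lip_mid","shelf_front","clamp_pivot","hood_edge","pocket_mid"]:
        try:print(q,[(round(r["score"],2),np.round(r["uv"]),r["mask"].sum()) for r in env.regions_of(p,q)])
        except Exception as e:print(q,e)
E
```

```text
{'time': np.float64(0.0), 'qpos': array([ 1.420e+00,  3.860e-01,  7.000e-03, -1.000e-03, -1.194e+00,
       -2.590e-01]), 'joint_vel': array([ 0.002, -0.001, -0.   , -0.   ,  0.001, -0.   ]), 'tau': array([ 0.000e+00, -3.923e+01,  1.884e+01,  4.186e+00, -5.000e-03,
       -0.000e+00]), 'position': array([0.249, 0.573, 0.23 ]), 'tool_rot': array([-1.569,  0.   ,  2.732]), 'contact_force': array([ 0.942, -0.247, -0.278]), 'torque': array([0.007, 0.026, 0.015]), 'opening': np.float64(0.999)}
scene 49.67776055824115 [-0.25758777 -0.70563793  0.90108295]
plate_centre [(0.66, array([338., 177.]), np.int64(503)), (0.56, array([283., 179.]), np.int64(637))]
well_plate [(0.93, array([343., 177.]), np.int64(500)), (0.77, array([283., 176.]), np.int64(636))]
hood [(0.81, array([373., 183.]), np.int64(1277))]
clamp_knob [(0.66, array([338., 201.]), np.int64(223))]
clamp [(0.67, array([336., 201.]), np.int64(224)), (0.25, array([370., 194.]), np.int64(2999))]
yellow_cup_centre [(0.61, array([229., 159.]), np.int64(277))]
red_cup_centre [(0.81, array([413., 268.]), np.int64(552))]
green_vial_centr
[... 784 characters left out ...]
))]
clamp [(0.59, array([335., 194.]), np.int64(260)), (0.33, array([366., 163.]), np.int64(1990))]
yellow_cup_centre [(0.56, array([193., 220.]), np.int64(267)), (0.16, array([320., 156.]), np.int64(1186))]
red_cup_centre [(0.63, array([450., 222.]), np.int64(353))]
green_vial_centre [(0.45, array([430., 191.]), np.int64(67))]
lip_mid [(0.61, array([339., 193.]), np.int64(259)), (0.57, array([352., 168.]), np.int64(4098))]
shelf_front [(0.87, array([353., 169.]), np.int64(3929))]
clamp_pivot [(0.61, array([350., 168.]), np.int64(4041)), (0.42, array([339., 194.]), np.int64(295))]
hood_edge [(0.56, array([369., 164.]), np.int64(1924))]
pocket_mid [(0.73, array([349., 166.]), np.int64(4108))]
```

View pics/scene0.png

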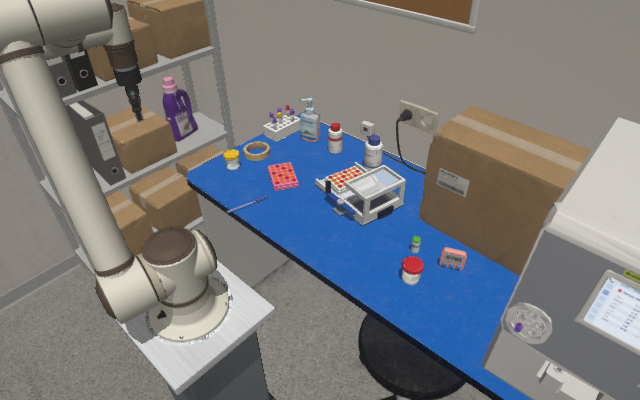

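```bash
python3 -c "
import cv2
im=cv2.imread('pics/top0.png')[100:250,170:470];cv2.imwrite('pics/top0c.png',cv2.resize(im,None,fx=2.66,fy=2.66,interpolation=2))
im=cv2.imread('pics/scene0.png')[130:300,200:440];cv2.imwrite('pics/scene0c.png',cv2.resize(im,None,fx=3.2,fy=3.2,interpolation=2))"
```

```text
(no output)
```

View pics/top0.png

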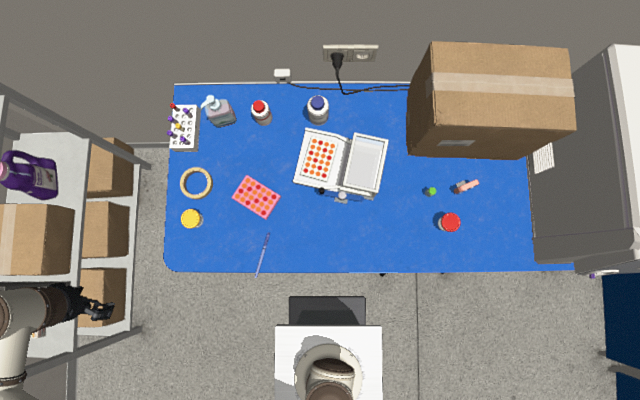

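View pics/top0c.png

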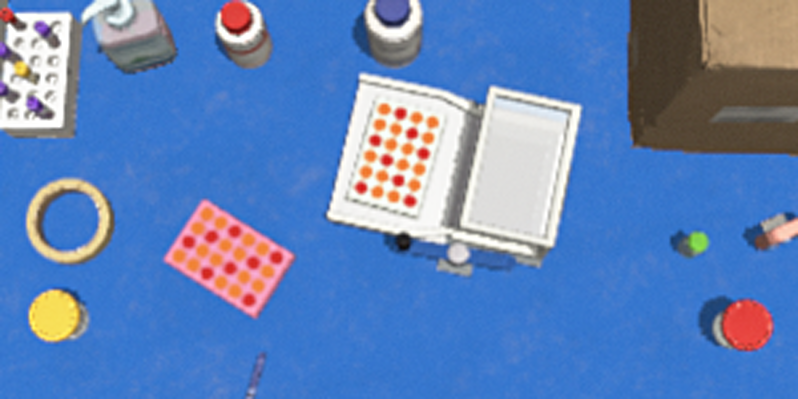

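View pics/scene0c.png

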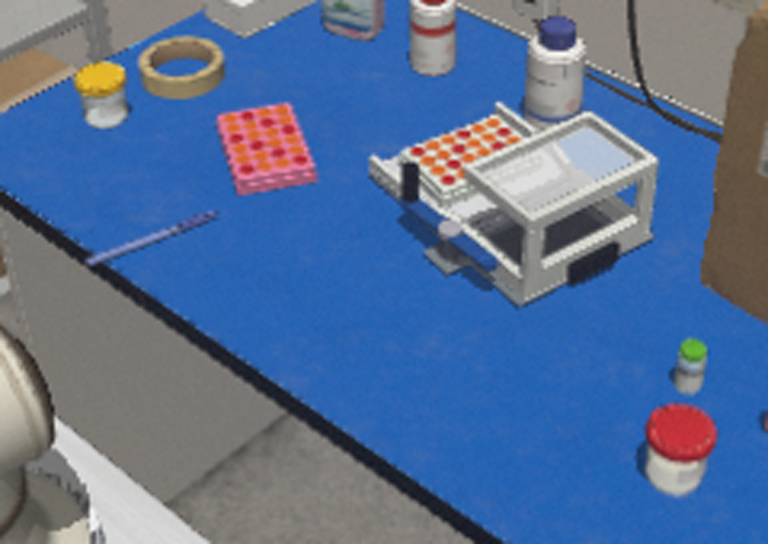

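The plate I want is the white one at top (319,160), scene (345,177). The look-alike is the pink plate at top (257,196), scene (283,177), which I reject by colour. Next I zoom in to fit the station pose.

```bash
python3 -c "
import cv2
im=cv2.imread('pics/top0.png')[120:210,285:395];cv2.imwrite('pics/t1.png',cv2.resize(im,None,fx=7,fy=6.6,interpolation=2) if 0 else cv2.resize(im,None,fx=6.5,fy=6.5,interpolation=2))
im=cv2.imread('pics/scene0.png')[150:230,310:415];cv2.imwrite('pics/s1.png',cv2.resize(im,None,fx=7,fy=7,interpolation=2))"
```

```text
(no output)
```

View pics/t1.png

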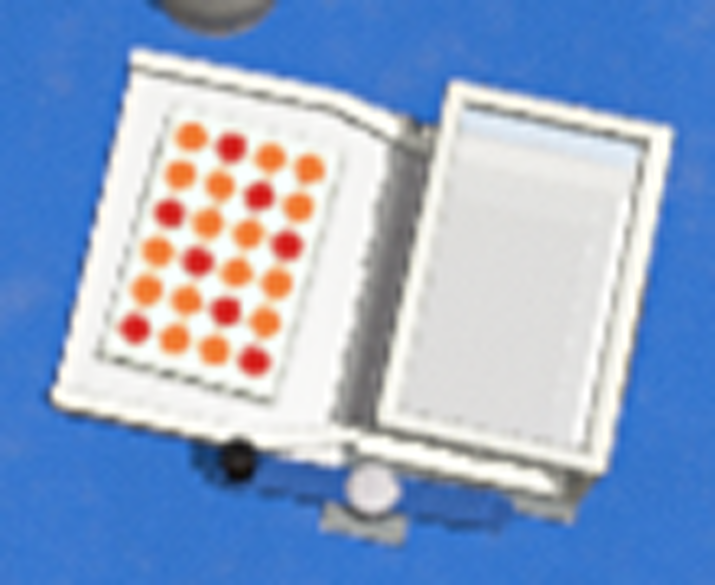

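View pics/s1.png

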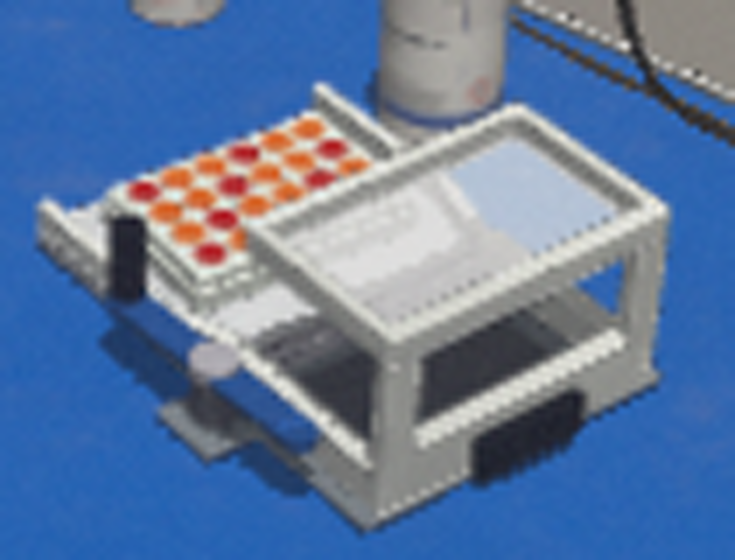

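```bash
cat > fit.py <<'E'
from h import *
from scipy.optimize import least_squares
pt=env.snapshot("top");ps=env.snapshot("scene")
T=(np.array([(453,80),(675,127),(605,472),(377,425)])+.5)/6.5-.5+[285,120]
S=(np.array([(517,103),(668,208),(392,342),(250,230)])+.5)/7-.5+[310,150]
# station coords relative to lip_mid, world z
H=np.array([(2.5,80,108),(105.5,80,108),(105.5,-80,108),(2.5,-80,108)])/1000
# rail outer corner unknown; knob top
def st(P,v):
    c,s=np.cos(v[2]),np.sin(v[2]);P=np.atleast_2d(P)
    return np.c_[v[0]+c*P[:,0]-s*P[:,1],v[1]+s*P[:,0]+c*P[:,1],P[:,2]]
if __name__=="__main__":
    for nm,use in(("both",(1,1)),("top",(1,0)),("scene",(0,1))):
        f=lambda v:np.r_[use[0]*(proj(pt,st(H,v))-T).ravel(),use[1]*(proj(ps,st(H,v))-S).ravel()]
        r=least_squares(f,[.45,.0,-1.7]);print(nm,r.x.round(4),r.fun.round(1))
    v=least_squares(lambda v:np.r_[(proj(pt,st(H,v))-T).ravel(),(proj(ps,st(H,v))-S).ravel()],[.45,0,-1.7]).x
    k=atz(pt,(np.array([238,460])+.5)/6.5-.5+[285,120],.081)
    k2=atz(ps,(np.array([127,222])+.5)/7-.5+[310,150],.081)
    print("knob",k.round(4),k2.round(4))
    P=st([.0085,-.098,.04],v)[0];a=v[2]+np.pi-.17
    print("pivot",P,"knob pred",P[:2]+.062*np.array([np.cos(a),np.sin(a)]))
    print("lip",v, "shelf_front",st([-.1475,0,.016],v),"pocket",st([.048,0,.008],v))
    for p,crop in((pt,"t"),(ps,"s")):
        im=p["pixels"].astype(int);m=env.regions_of(p,"plate_centre")
        hsv=cv2.cvtColor(p["pixels"],cv2.COLOR_RGB2HSV)
        mm=((hsv[...,1]>140)&((hsv[...,0]<20)|(hsv[...,0]>170))&(hsv[...,2]>120)).astype(np.uint8)
        box=np.zeros_like(mm)
        if crop=="t": box[135:182,298:340]=1
        else: box[160:190,325:365]=1
        mm*=box
        n,l,s,c=cv2.connectedComponentsWithStats(mm)
        ys,xs=np.nonzero(mm)
        W=np.array([atz(p,(x,y),.038) for x,y in zip(xs,ys)])
        mn=W.mean(0);rect=cv2.minAreaRect((W[:,:2]*1000).astype(np.float32))
        e,V=np.linalg.eigh(np.cov(W[:,:2].T));d=V[:,1]
        print(crop,"plate mean",mn.round(4),"rect",rect,"long axis ang",np.arctan2(d[1],d[0])%np.pi, n-1)
        R=np.array([[np.cos(v[2]),np.sin(v[2])],[-np.sin(v[2]),np.cos(v[2])]])
        print(" in station",R@(mn[:2]-v[:2]), R@(np.array(rect[0])/1000-v[:2]))
E
python3 fit.py
```

```text
both [ 0.634  -0.056  -1.7844] [-0.9  0.  -0.2  0.1  0.1  0.4 -0.5  0.1  0.5 -0.2  1.3  0.4  0.6  0.7
 -0.8 -0.7]
top [ 0.6348 -0.057  -1.7888] [-0.4 -0.2  0.3  0.1  0.3  0.3 -0.2 -0.2  0.  -0.   0.   0.   0.   0.
 -0.  -0. ]
scene [ 0.6334 -0.0546 -1.7767] [-0.   0.  -0.   0.  -0.   0.  -0.   0.  -0.1 -0.3  0.8  0.1  0.4  0.6
 -1.2 -0.7]
knob [0.5446 0.018  0.081 ] [0.5496 0.022  0.081 ]
pivot [ 0.53647453 -0.04351328  0.04      ] knob pred [0.55967721 0.01398138]
lip [ 0.63404955 -0.05597784 -1.78436979] shelf_front [[0.6653127  0.08817092 0.016     ]] pocket [[ 0.62387579 -0.10288727  0.008     ]]
t plate mean [0.6527 0.0254 0.038 ] rect ((652.6884765625, 25.471582412719727), (68.9148178100586, 106.70842742919922), 73.87252044677734) long axis ang 2.8761041824341755 24
 in station [-0.0834629   0.00099797] [-0.08354946  0.00095195]
s plate mean [0.6507 0.0395 0.038 ] rect ((655.3522338867188, 32.0282096862793), (67.64561462402344, 107.32029724121094), 75.8092269897461) long axis ang 3.060330539705534 15
 in station [-0.09679952 -0.00395908] [-0.09052171  0.00216548]
```

```bash
python3 - <<'E'
from h import *
v=[.6346,-.0566,-1.7875];c,s=np.cos(v[2]),np.sin(v[2])
w=lambda x,y:np.array([v[0]+c*x-s*y,v[1]+s*x+c*y])
print("sx",c,s,"sy",-s,c)
for x in(-.16,-.15,-.13,0,.004):print(x,w(x,.001))
print("pre",w(-.155,.001)-[.249,.573])
p=env.snapshot("top")
for n,q in(("yellow",(193,220)),("red",(450,222)),("green",(430,191)),("blue bottle",(317,105)),("pink",(257,196))):print(n,atz(p,q,.05).round(3))
E
```

```text
sx -0.21501156637979826 -0.9766115022479028 sy 0.9766115022479028 -0.21501156637979826
-0.16 [0.66997846 0.09944283]
-0.15 [0.66782835 0.08967671]
-0.13 [0.66352812 0.07014448]
0 [ 0.63557661 -0.05681501]
0.004 [ 0.63471657 -0.06072146]
pre [ 0.4199034  -0.47844023]
yellow [0.46 0.4  0.05]
red [ 0.455 -0.363  0.05 ]
green [ 0.548 -0.307  0.05 ]
blue bottle [0.817 0.031 0.05 ]
pink [0.533 0.209 0.05 ]
```

```bash
python3 -m pendant '[[[0.035,-0.04,-0.004],[0,0,-6.58],1],[[0.035,-0.04,-0.004],[0,0,-6.58],1],[[0.035,-0.04,-0.004],[0,0,-6.58],1],[[0.035,-0.04,-0.004],[0,0,-6.58],1],[[0.035,-0.04,-0.004],[0,0,-6.58],1],[[0.035,-0.04,-0.004],[0,0,-6.58],1],[[0.035,-0.04,-0.004],[0,0,-6.58],1],[[0.035,-0.04,-0.004],[0,0,-6.58],1],[[0.035,-0.04,-0.004],[0,0,-6.58],1],[[0.035,-0.04,-0.004],[0,0,-6.58],1],[[0.035,-0.04,-0.004],[0,0,-6.58],1],[[0.035,-0.038,-0.004],[0,0,-6.58],1]]'; python3 -m pendant '[[[0,0,-0.01],[-9.77,2.15,0],1],[[0,0,-0.01],[-9.77,2.15,0],1],[[0,0,-0.01],[-9.77,2.15,0],1],[[0,0,-0.01],[-9.77,2.15,0],1],[[0,0,0],[0,0,0],1]]'
python3 - <<'E'
from h import *
from scipy.spatial.transform import Rotation as R
s=env.sense();M=R.from_euler("xyz",s["tool_rot"]).as_matrix();print(s["qpos"].round(2),M.round(3),s["position"])
save(env.snapshot("scene"),"s2.png",(230,80,430,230),4)
E
```

```text
time: 3.15
position: [0.6701, 0.0937, 0.1833]
tool_rot: [-1.571, -0.0, 1.35]
contact_force: [0.6, 0.6, 0.1]
opening: 0.998
time: 3.78
position: [0.6678, 0.0966, 0.1385]
tool_rot: [-1.563, 0.704, 1.362]
contact_force: [-0.9, 0.1, -1.0]
opening: 1.0
[ 0.57  0.74  0.05  0.48 -1.44 -0.98] [[ 0.158 -0.142 -0.977]
 [ 0.746 -0.632  0.213]
 [-0.647 -0.762  0.006]] [0.6677635  0.09656753 0.1385331 ]
```

View pics/s2.png

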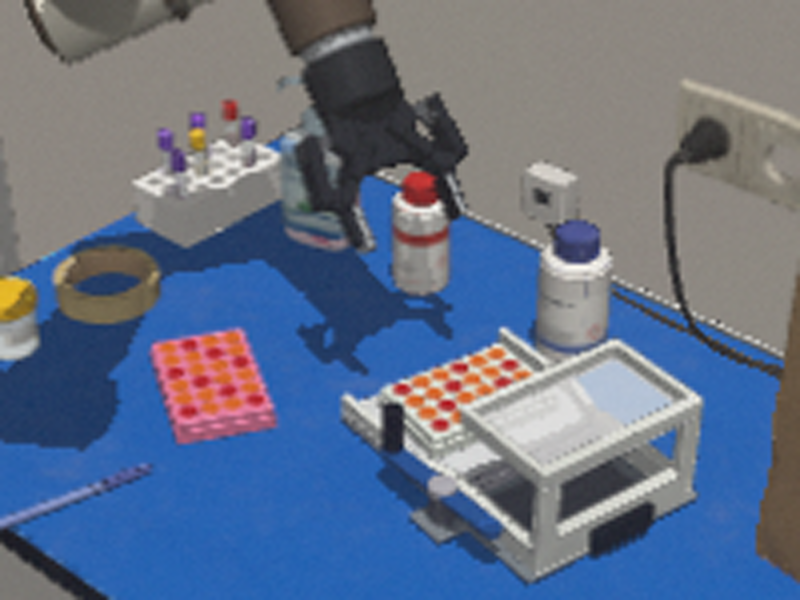

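```bash
python3 -m pendant '[[[0.001,0,-0.035],[0,0,0],1],[[0.001,0,-0.035],[0,0,0],1],[[0,0,-0.025],[0,0,0],1],[[0,0,0],[0,0,0],1]]'
python3 - <<'E'
from h import *
a=env.snapshot("scene");save(a,"s3.png",(290,120,410,220),6)
b=env.snapshot("top");save(b,"t3.png",(270,110,400,210),6)
E
```

```text
time: 4.32
position: [0.6704, 0.0943, 0.0474]
tool_rot: [-1.569, 0.7, 1.354]
contact_force: [0.3, 0.1, 0.3]
opening: 0.997
```

View pics/s3.png

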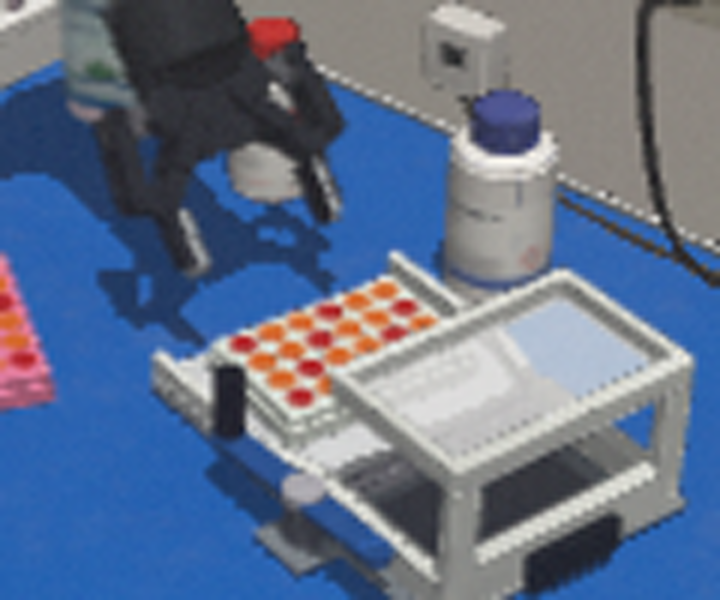

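View pics/t3.png

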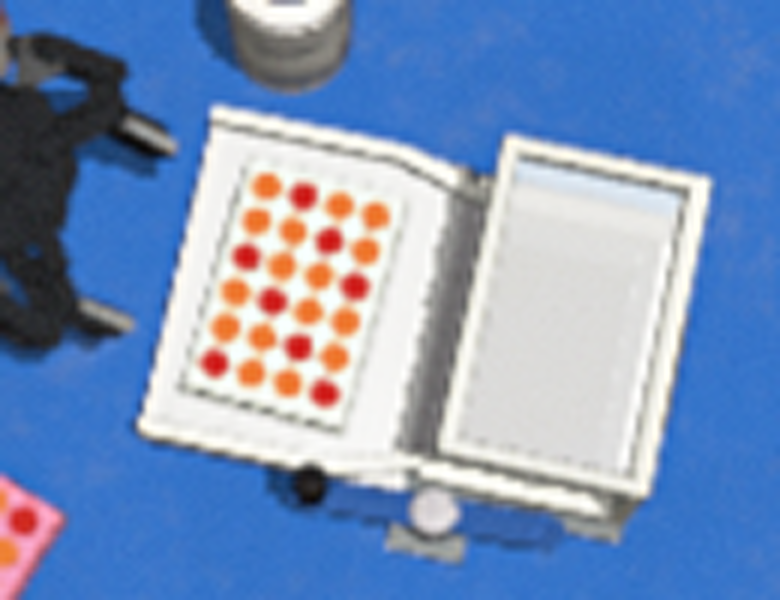

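```bash
cat >> h.py <<'E'
V=[.6346,-.0566,-1.7875]
def w2s(P):
    c,s=np.cos(V[2]),np.sin(V[2]);d=np.asarray(P)[:2]-V[:2];return np.array([c*d[0]+s*d[1],-s*d[0]+c*d[1]])
E
python3 - <<'E'
from h import *
b=env.snapshot("top");s=env.sense();print("tcp st",w2s(s["position"]),s["position"])
for q in((180,148),(135,328)):
    u=(np.array(q)+.5)/6-.5+[270,110]
    for z in(.055,.064):print(q,z,w2s(atz(b,u,z)).round(4))
for nm,f in(("edge rear-lo",(180,390)),("rear-hi",(247,160)),("front-lo",(345,430)),("front-hi",(408,195)), ("rail rear lo",(135,435)),("rail rear hi",(213,105))):
    u=(np.array(f)+.5)/6-.5+[270,110];print(nm,w2s(atz(b,u,.03 if 'rail' in nm else .038)).round(4))
E
```

```text
tcp st [-0.15663529  0.00383739] [0.67202604 0.09554674 0.05012355]
(180, 148) 0.055 [-0.156   0.0548]
(180, 148) 0.064 [-0.1548  0.0521]
(135, 328) 0.055 [-0.1569 -0.0411]
(135, 328) 0.064 [-0.1557 -0.043 ]
edge rear-lo [-0.1297 -0.0639]
rear-hi [-0.1231  0.0609]
front-lo [-0.044  -0.0661]
front-hi [-0.0386  0.0603]
rail rear lo [-0.1476 -0.0899]
rail rear hi [-0.1477  0.0884]
```

```bash
python3 -m pendant '[[[-0.0049,0.0011,-0.016],[0,0,0],1],[[0,0,-0.016],[0,0,0],1],[[0,0,0],[0,0,0],1],[[-0.0017,-0.0078,0],[0,0,0],1],[[-0.0017,-0.0078,0],[0,0,0],1],[[0,0,0],[0,0,0],1]]'
python3 - <<'E'
from h import *
a=env.snapshot("scene");save(a,"s4.png",(290,120,410,220),6)
b=env.snapshot("top");save(b,"t4.png",(270,110,400,210),6)
P=np.array([env.sense()["position"]]);print(P,w2s(P[0]))
E
```

```text
time: 5.22
position: [0.6625, 0.0797, 0.0168]
tool_rot: [-1.571, 0.698, 1.352]
contact_force: [0.8, 0.5, -0.3]
opening: 1.002
[[0.66289237 0.08053114 0.01673611]] [-0.14000704 -0.00185413]
```

View pics/s4.png

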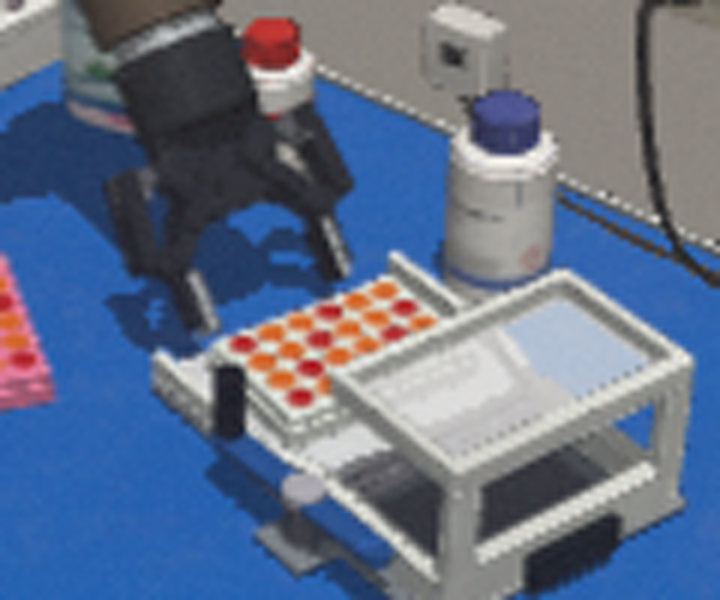

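View pics/t4.png

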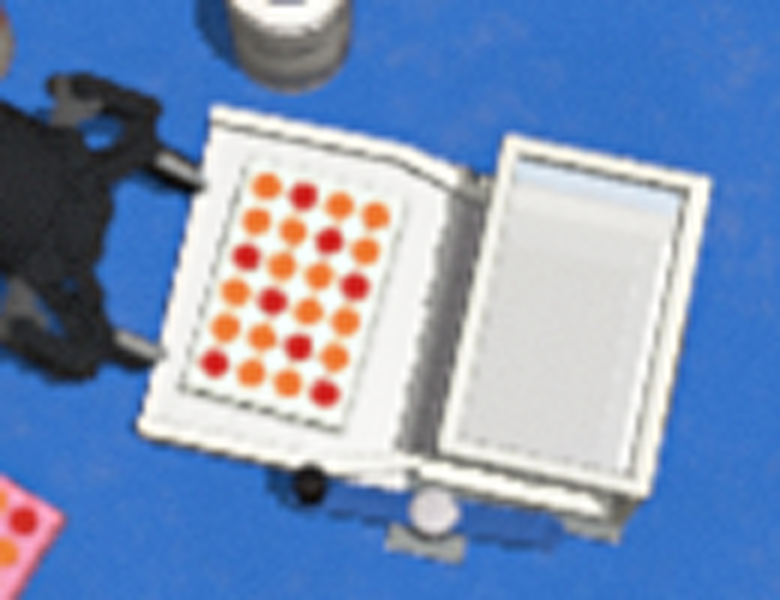

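```bash
python3 -m pendant '[[[-0.0008,-0.0036,0],[0,0,0],1],[[-0.0008,-0.0036,0],[0,0,0],1],[[-0.0008,-0.0036,0],[0,0,0],1],[[-0.0008,-0.0036,0],[0,0,0],1],[[-0.0008,-0.0036,0],[0,0,0],1],[[-0.0008,-0.0036,0],[0,0,0],1],[[0,0,0],[0,0,0],1]]'
cat >> h.py <<'E'
def plate(b,z=.038,show=True):
    hsv=cv2.cvtColor(b["pixels"],cv2.COLOR_RGB2HSV)
    mm=((hsv[...,1]>140)&((hsv[...,0]<20)|(hsv[...,0]>170))&(hsv[...,2]>120)).astype(np.uint8)
    box=np.zeros_like(mm);box[135:182,298:390]=1;mm*=box
    n,l,s,c=cv2.connectedComponentsWithStats(mm)
    ys,xs=np.nonzero(mm);W=np.array([w2s(atz(b,(x,y),z)) for x,y in zip(xs,ys)])
    e,E=np.linalg.eigh(np.cov(W.T));d=E[:,1]*np.sign(E[1,1])
    print("plate st",W.mean(0).round(4),"yaw",np.arctan2(-d[0],d[1]).round(3),"n",n-1)
E
python3 - <<'E'
from h import *
b=env.snapshot("top");save(b,"t5.png",(270,110,400,210),6);plate(b)
s=env.sense();print(w2s(s["position"]),s["position"],s["contact_force"])
E
```

```text
time: 6.2
position: [0.6578, 0.0587, 0.0164]
tool_rot: [-1.571, 0.699, 1.353]
contact_force: [1.0, -0.6, -0.4]
opening: 1.001
plate st [-0.0749  0.0019] yaw -0.028 n 24
[-0.1176174  -0.00217238] [0.65776753 0.05873359 0.01638461] [5.18470517e-04 9.50828269e-01 3.36604242e-01]
```

View pics/t5.png

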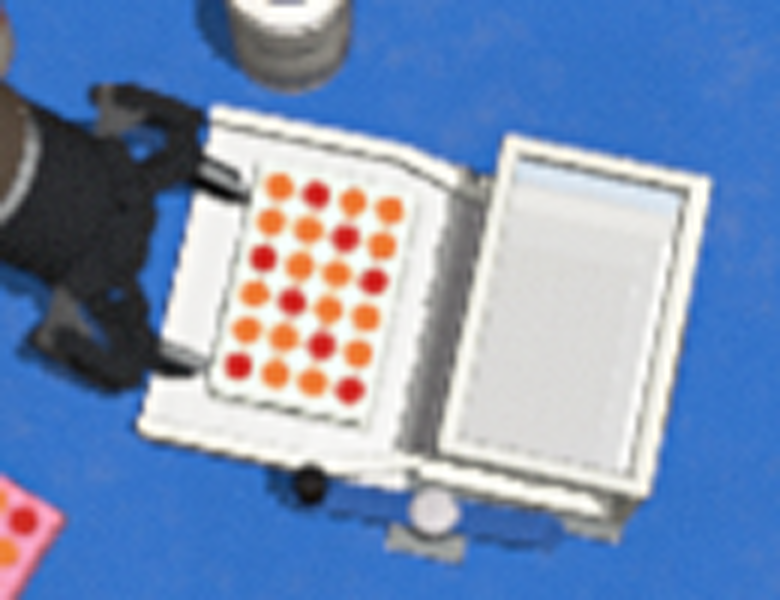

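```bash
python3 -m pendant '[[[-0.0010,-0.0029,0],[0,0,0],1],[[-0.0010,-0.0029,0],[0,0,0],1],[[-0.0010,-0.0029,0],[0,0,0],1],[[0,0,0],[0,0,0],1]]'
python3 - <<'E'
from h import *
b=env.snapshot("top");save(b,"t6.png",(270,110,400,210),6);plate(b)
s=env.sense();print(w2s(s["position"]),s["position"],s["contact_force"])
E
```

```text
time: 6.75
position: [0.6547, 0.05, 0.0164]
tool_rot: [-1.571, 0.699, 1.353]
contact_force: [0.3, 0.8, 0.0]
opening: 1.004
plate st [-0.066   0.0009] yaw 0.001 n 24
[-0.1084584 -0.0033797] [0.65461915 0.05004839 0.01634902] [0.02595005 0.37995615 0.25297865]
```

View pics/t6.png

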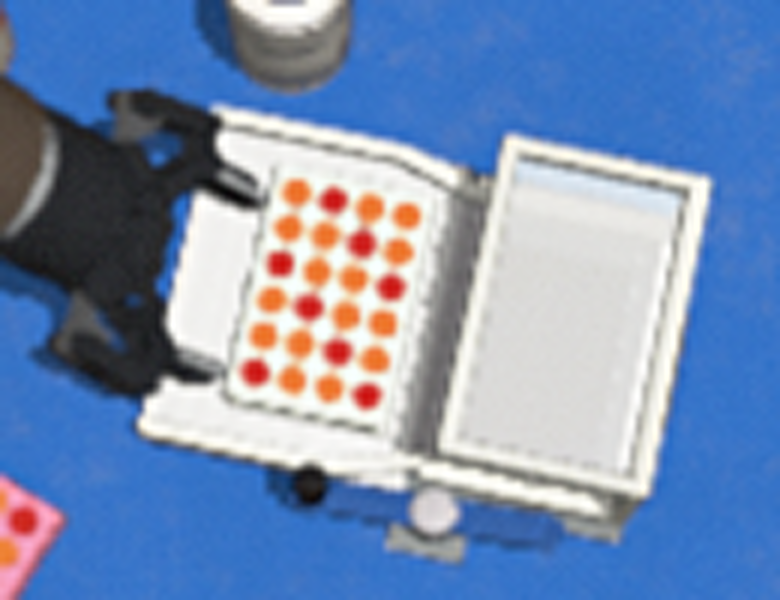

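```bash
python3 -m pendant '[[[-0.0008,-0.0034,0],[0,0,0],1],[[-0.0008,-0.0034,0],[0,0,0],1],[[-0.0008,-0.0034,0],[0,0,0],1],[[-0.0008,-0.0034,0],[0,0,0],1],[[-0.0008,-0.0034,0],[0,0,0],1],[[-0.0008,-0.0034,0],[0,0,0],1],[[-0.0008,-0.0034,0],[0,0,0],1],[[-0.0008,-0.0034,0],[0,0,0],1]]'
python3 - <<'E'
from h import *
b=env.snapshot("top");save(b,"t7.png",(270,110,400,210),6);plate(b)
b=env.snapshot("scene");save(b,"s7.png",(290,120,410,220),6)
s=env.sense();print(w2s(s["position"]),s["position"],s["contact_force"])
E
```

```text
time: 7.8
position: [0.6482, 0.0227, 0.0163]
tool_rot: [-1.571, 0.699, 1.354]
contact_force: [-0.2, 0.5, 0.7]
opening: 0.996
plate st [-0.0386  0.0014] yaw -0.059 n 26
[-0.08003724 -0.00389197] [0.64800799 0.02240211 0.01632964] [ 1.24940746 -0.32754137  0.22299517]
```

View pics/t7.png

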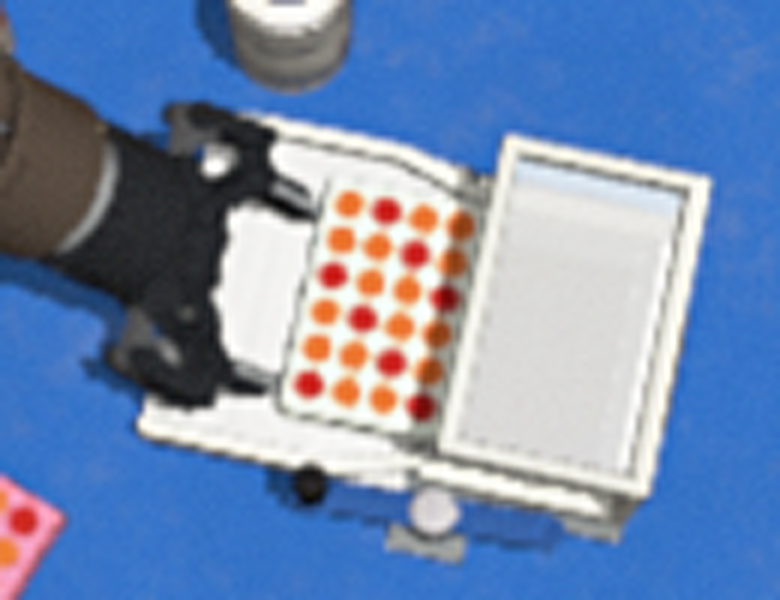

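View pics/s7.png

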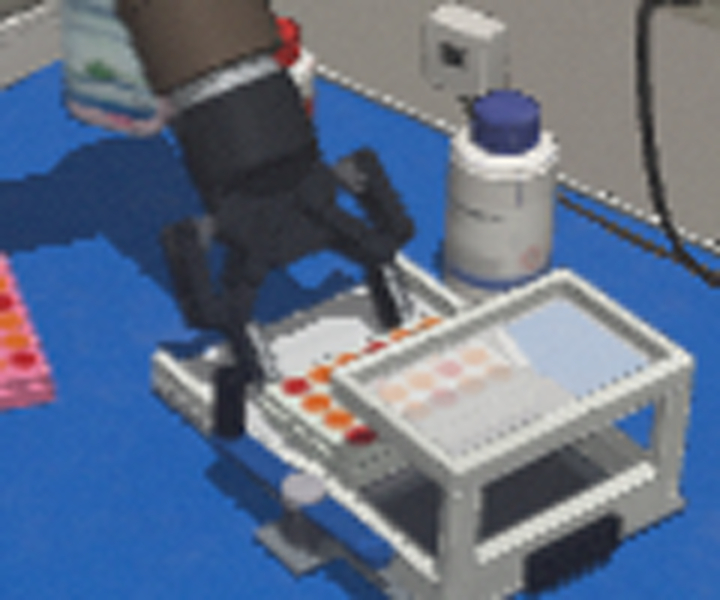

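```bash
python3 -m pendant '[[[-0.0006,-0.0034,0],[0,0,0],1],[[-0.0006,-0.0034,0],[0,0,0],1],[[-0.0006,-0.0034,0],[0,0,0],1],[[-0.0006,-0.0034,0],[0,0,0],1],[[-0.0006,-0.0034,0],[0,0,0],1],[[-0.0007,-0.0034,0],[0,0,0],1],[[-0.0007,-0.0034,0],[0,0,0],1],[[-0.0007,-0.0034,0],[0,0,0],1],[[-0.0007,-0.0034,0],[0,0,0],1]]'
python3 - <<'E'
from h import *
b=env.snapshot("top");save(b,"t8.png",(270,110,400,210),6)
b=env.snapshot("scene");save(b,"s8.png",(290,120,410,220),6)
s=env.sense();print(w2s(s["position"]),s["position"],s["contact_force"])
E
```

```text
time: 9.02
position: [0.6427, -0.0075, 0.0164]
tool_rot: [-1.571, 0.698, 1.354]
contact_force: [-0.0, 1.3, 0.7]
opening: 1.003
[-0.0493214  -0.00275188] [ 0.64251715 -0.00784047  0.01641703] [ 0.46284288 -1.01416295  0.25495642]
```

View pics/t8.png

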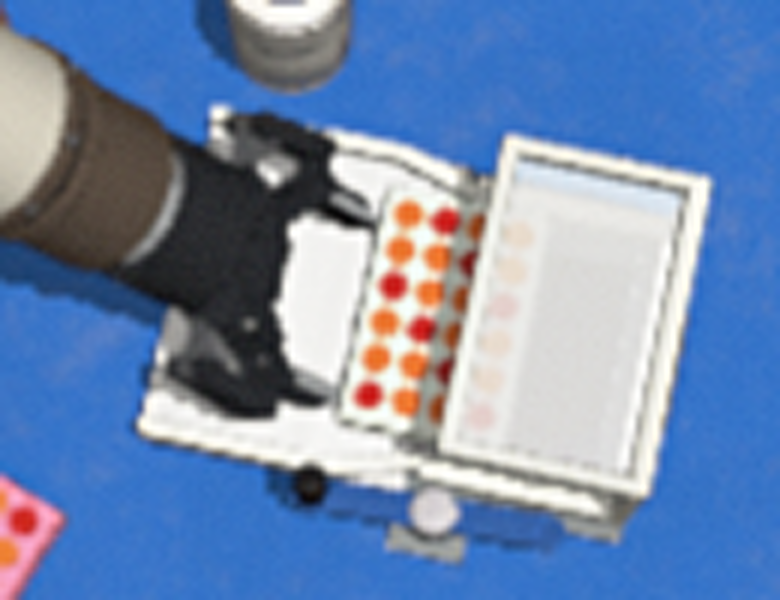

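View pics/s8.png

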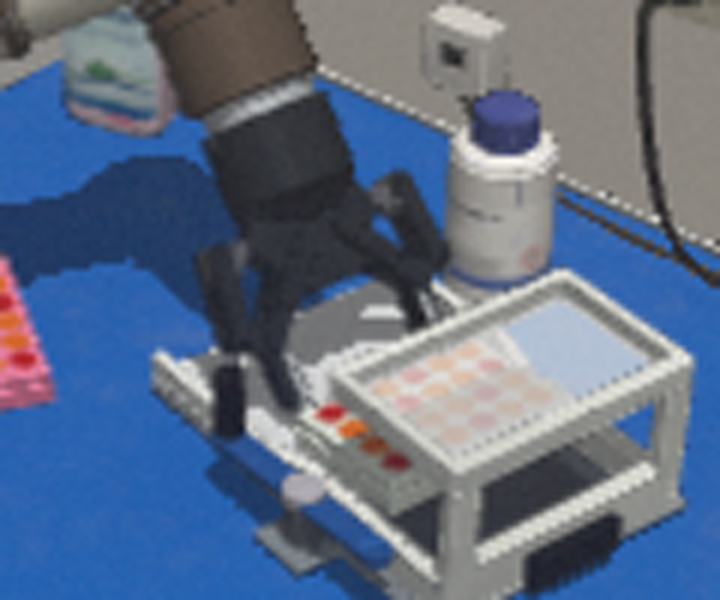

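```bash
python3 -m pendant '[[[-0.0006,-0.0027,0],[0,0,0],1],[[-0.0006,-0.0027,0],[0,0,0],1],[[-0.0006,-0.0027,0],[0,0,0],1],[[-0.0006,-0.0027,0],[0,0,0],1],[[0,0,0],[0,0,0],1]]'
python3 - <<'E'
from h import *
b=env.snapshot("top");save(b,"t9.png",(310,120,400,200),8)
b=env.snapshot("scene");save(b,"s9.png",(310,140,400,220),8)
s=env.sense();print(w2s(s["position"]),s["position"],s["contact_force"])
E
```

```text
time: 9.75
position: [0.6404, -0.0184, 0.0165]
tool_rot: [-1.572, 0.698, 1.353]
contact_force: [0.4, 1.1, 1.6]
opening: 1.0
[-0.03806162 -0.00322665] [ 0.6396325  -0.01873481  0.01616599] [-0.12733044  0.7208869   0.43612154]
```

View pics/t9.png

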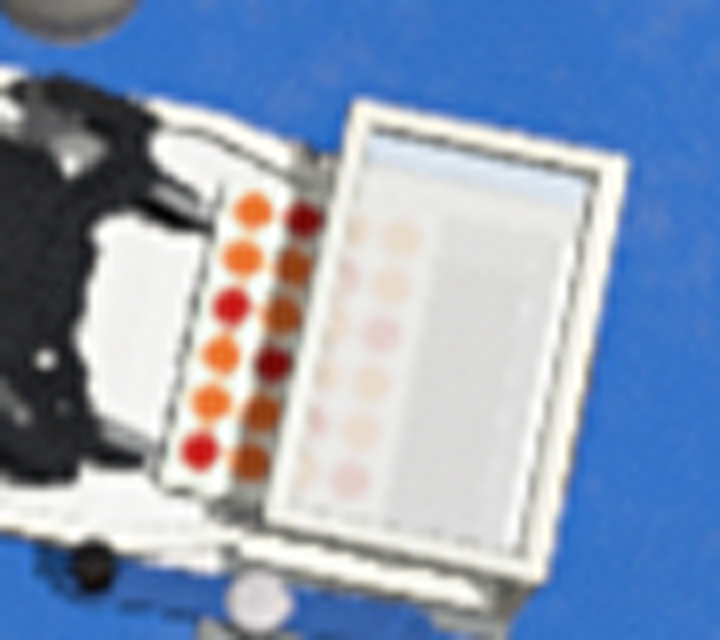

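View pics/s9.png

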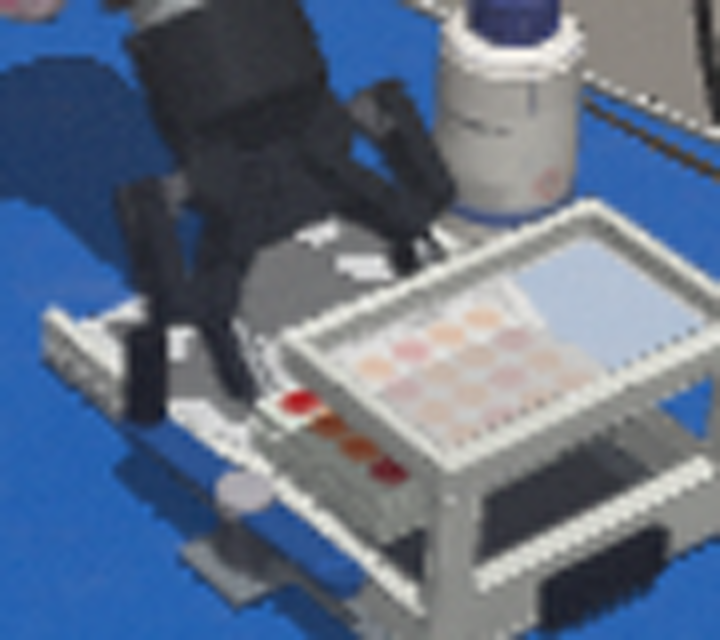

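```bash
python3 -m pendant '[[[-0.0005,-0.0022,0],[0,0,0],1],[[-0.0005,-0.0022,0.001],[0,0,0],1],[[-0.0005,-0.0022,0.001],[0,0,0],1],[[0,0,0],[0,0,0],1]]'
python3 - <<'E'
from h import *
b=env.snapshot("top");save(b,"t10.png",(310,120,400,200),8)
b=env.snapshot("scene");save(b,"s10.png",(310,140,400,220),8)
s=env.sense();print(w2s(s["position"]),s["position"],s["contact_force"])
E
```

```text
time: 10.35
position: [0.6386, -0.0251, 0.0185]
tool_rot: [-1.571, 0.699, 1.353]
contact_force: [-0.3, 0.6, 0.0]
opening: 1.002
[-0.03179916 -0.00283418] [ 0.6386693  -0.02493519  0.01839099] [-0.24151006 -0.10359731  0.55813749]
```

View pics/s10.png

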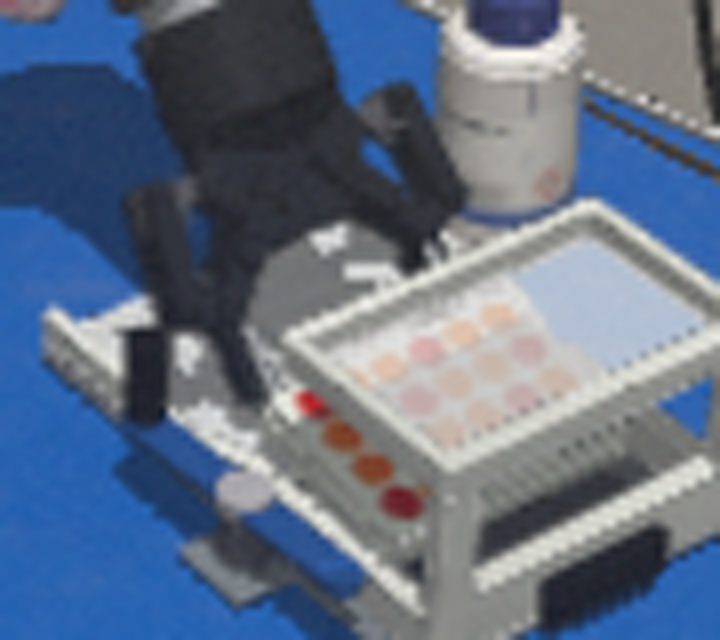

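View pics/t10.png

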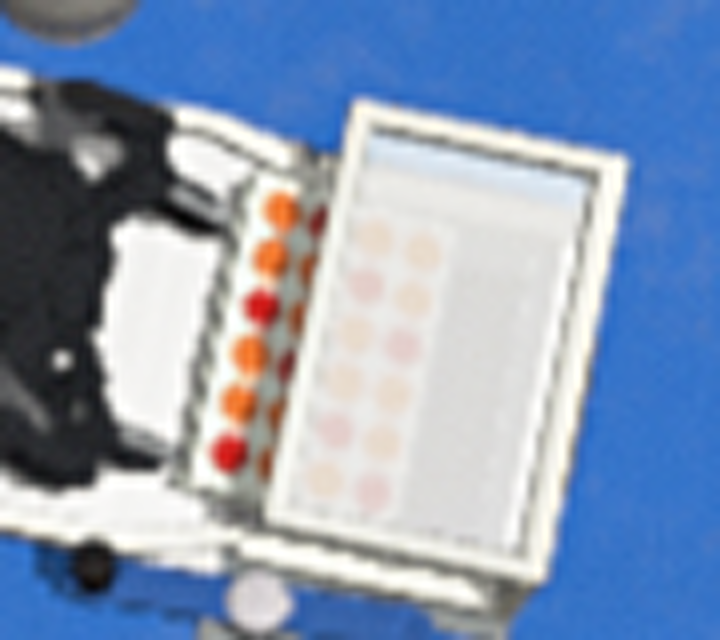

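```bash
python3 -m pendant '[[[-0.0006,-0.0026,0],[0,0,0],1],[[-0.0006,-0.0026,0],[0,0,0],1],[[-0.0006,-0.0026,0],[0,0,0],1],[[-0.0006,-0.0026,0],[0,0,0],1],[[-0.0006,-0.0026,0],[0,0,0],1],[[-0.0006,-0.0026,0],[0,0,0],1],[[-0.0006,-0.0026,0],[0,0,0],1],[[-0.0006,-0.0026,0],[0,0,0],1]]'
python3 - <<'E'
from h import *
b=env.snapshot("top");save(b,"t11.png",(310,120,400,200),8)
b=env.snapshot("scene");save(b,"s11.png",(310,140,400,220),8)
s=env.sense();print(w2s(s["position"]),s["position"],s["contact_force"])
E
```

```text
time: 11.45
position: [0.6339, -0.0457, 0.0183]
tool_rot: [-1.571, 0.698, 1.354]
contact_force: [0.7, 1.3, -1.3]
opening: 0.998
[-0.01018684 -0.00308223] [ 0.63378015 -0.0459887   0.01842534] [0.23928434 0.71909809 0.29462834]
```

View pics/s11.png

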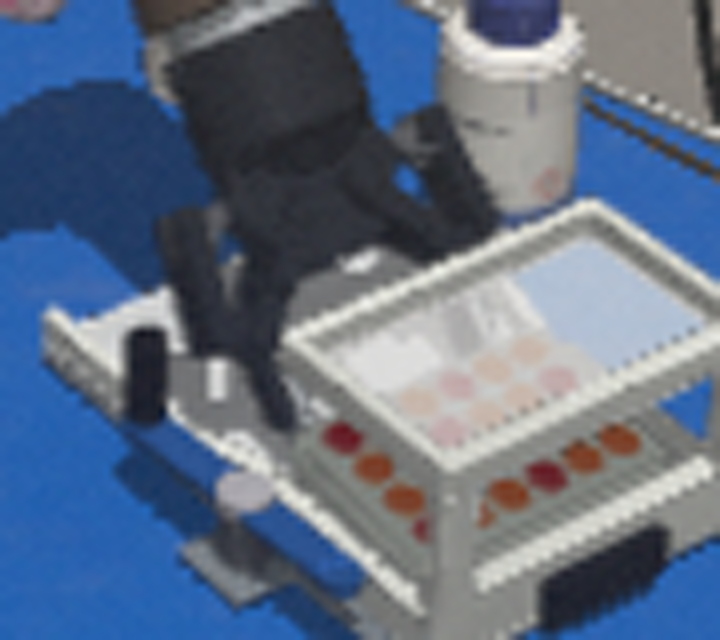

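View pics/t11.png

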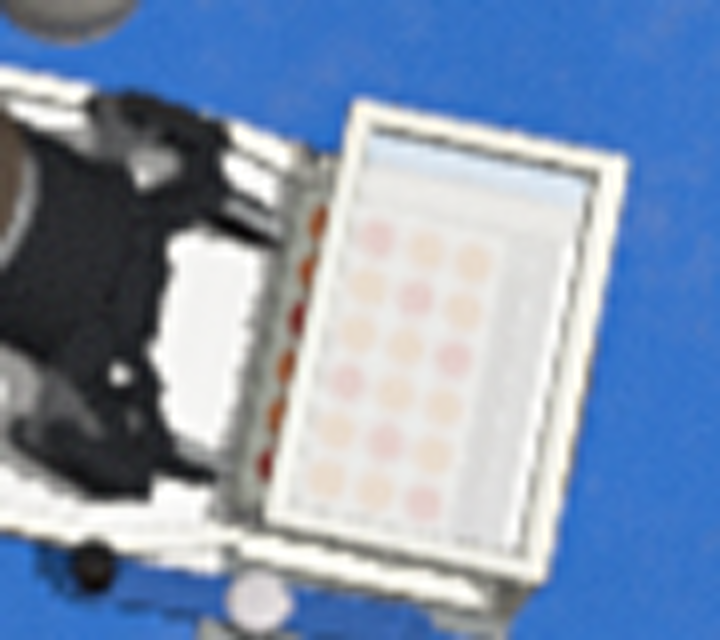

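```bash
python3 -m pendant '[[[-0.0005,-0.0022,0],[0,0,0],1],[[-0.0005,-0.0022,0],[0,0,0],1],[[-0.0005,-0.0022,0],[0,0,0],1],[[-0.0005,-0.0022,0],[0,0,0],1],[[-0.0005,-0.0022,0],[0,0,0],1],[[0,0,0],[0,0,0],1]]'
python3 - <<'E'
from h import *
b=env.snapshot("top");save(b,"t12.png",(310,120,400,200),8)
b=env.snapshot("scene");save(b,"s12.png",(310,140,400,220),8)
s=env.sense();print(w2s(s["position"]),s["position"],s["contact_force"])
E
```

```text
time: 12.3
position: [0.6313, -0.0569, 0.0185]
tool_rot: [-1.571, 0.699, 1.353]
contact_force: [0.2, -0.2, -0.4]
opening: 1.001
[ 0.00095385 -0.00317669] [ 0.63129252 -0.05684852  0.01845499] [-0.29853607  0.03825763 -0.6979284 ]
```

View pics/s12.png

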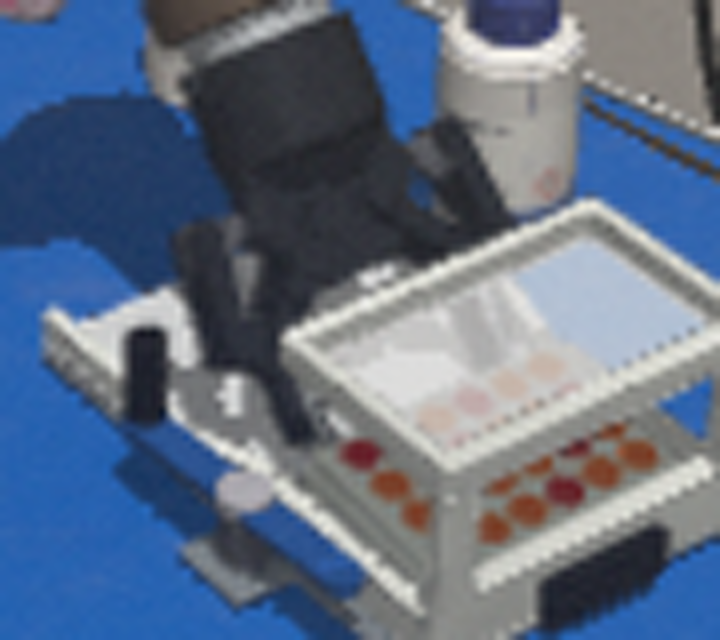

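View pics/t12.png

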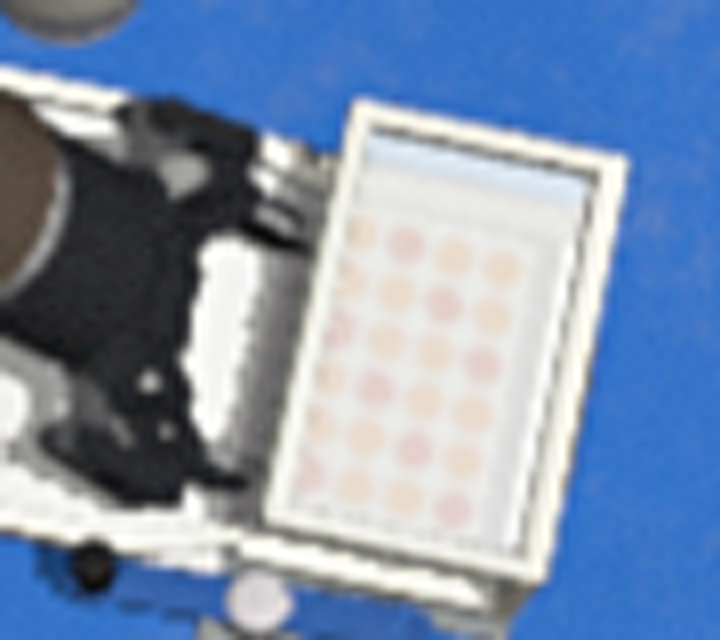

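```bash
python3 -m pendant '[[[-0.0004,-0.0018,0],[0,0,0],1],[[-0.0004,-0.0018,0],[0,0,0],1],[[0,0,0],[0,0,0],1]]'
python3 - <<'E'
from h import *
b=env.snapshot("top");save(b,"t13.png",(310,120,400,200),8)
b=env.snapshot("scene");save(b,"s13.png",(310,140,400,220),8)
s=env.sense();print(w2s(s["position"]),s["position"],s["contact_force"])
E
```

```text
time: 12.78
position: [0.6306, -0.0603, 0.0183]
tool_rot: [-1.571, 0.699, 1.354]
contact_force: [-0.1, 0.3, -1.4]
opening: 1.003
[ 0.00445513 -0.00311281] [ 0.63060209 -0.06028164  0.01837405] [0.45200072 0.64904962 0.43679844]
```

View pics/s13.png

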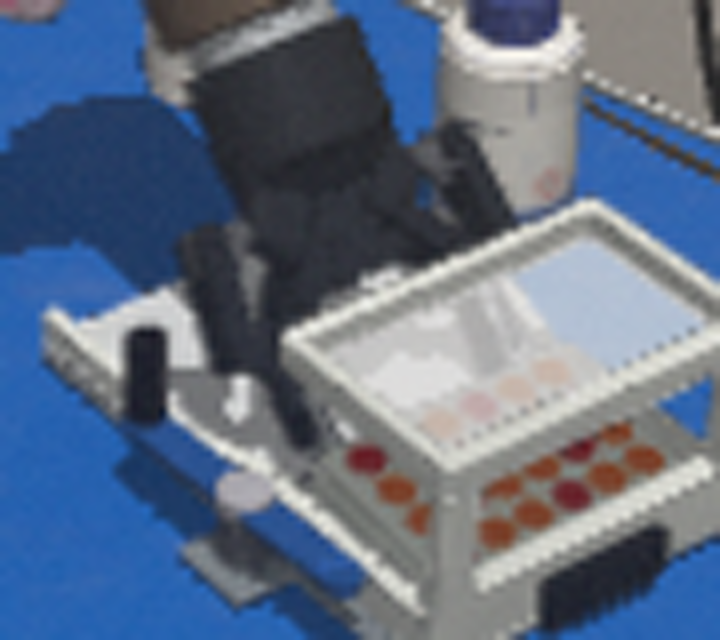

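View pics/t13.png

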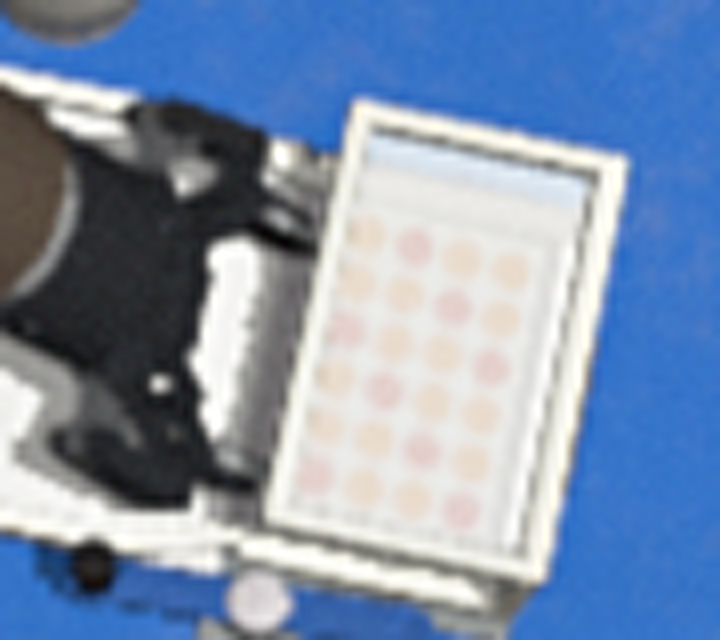

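```bash
python3 - <<'E'
from h import *
b=env.snapshot("top")
for z in(.03,.036):
  for q in((412,371),(510,268),(462,510),(365,232),(312,475)):
    print(z,q,w2s(atz(b,(np.array(q)+.5)/8-.5+[310,120],z)).round(4))
b=env.snapshot("scene");hh=proj(b,[[0,0,0]])
# predicted home dot positions in scene crop
c,s=np.cos(V[2]),np.sin(V[2])
E
```

```text
0.03 (412, 371) [0.0471 0.0043]
0.03 (510, 268) [0.0759 0.0522]
0.03 (462, 510) [ 0.0765 -0.0446]
0.03 (365, 232) [0.0185 0.0541]
0.03 (312, 475) [ 0.0181 -0.0436]
0.036 (412, 371) [0.0468 0.0028]
0.036 (510, 268) [0.0755 0.0505]
0.036 (462, 510) [ 0.076  -0.0458]
0.036 (365, 232) [0.0184 0.0524]
0.036 (312, 475) [ 0.0179 -0.0448]
```

```bash
python3 -m pendant '[[[0.002,0.010,0],[0,0,0],1],[[0.004,0.02,0.003],[0,0,0],1],[[0.006,0.025,0.02],[0,0,0],1],[[0.006,0.03,0.04],[0,0,0],1],[[0,0.01,0.05],[0,0,0],1]]'
python3 - <<'E'
from h import *
b=env.snapshot("top");save(b,"t14.png",(310,120,400,200),8)
b=env.snapshot("scene");save(b,"s14.png",(310,140,400,220),8)
s=env.sense();print(w2s(s["position"]),s["position"],s["contact_force"])
E
```

```text
time: 13.6
position: [0.6492, 0.0383, 0.1317]
tool_rot: [-1.57, 0.699, 1.358]
contact_force: [-0.1, 0.0, -0.1]
opening: 0.999
[-0.09756565 -0.00326312] [0.65239094 0.03938535 0.13753024] [ 0.3443897  -0.49040197  1.07819097]
```

View pics/s14.png

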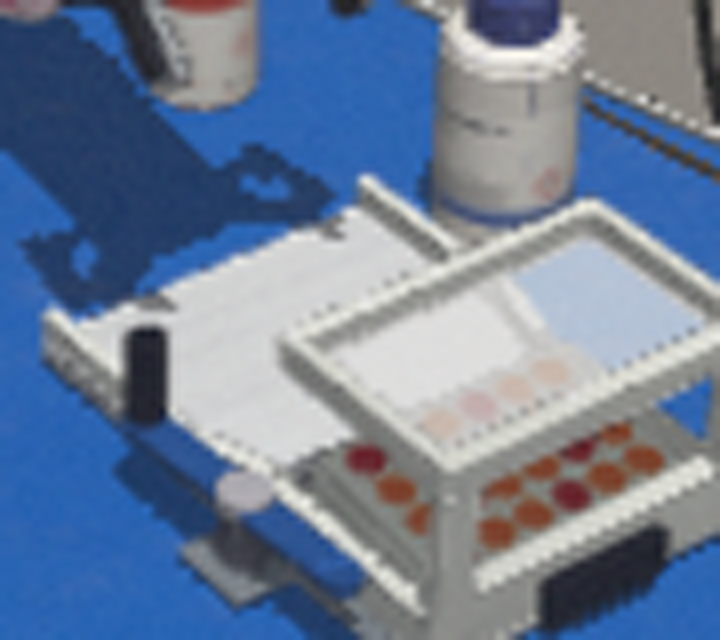

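View pics/t14.png

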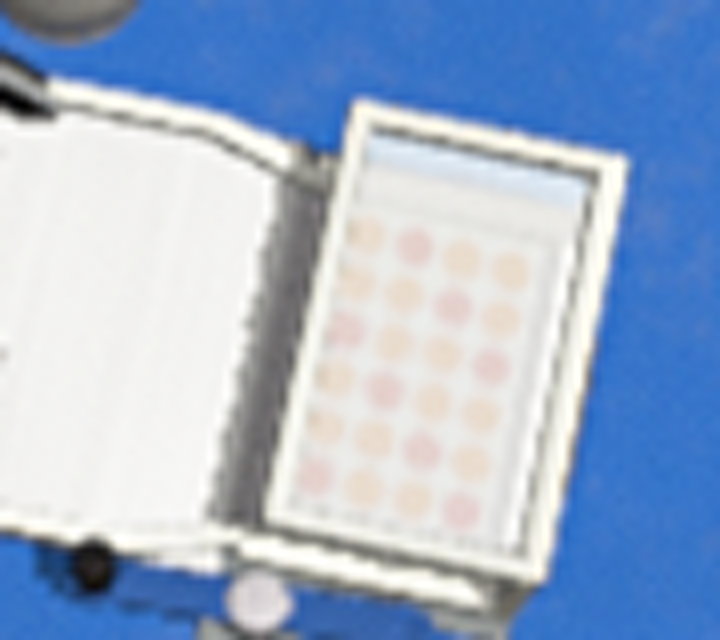

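```bash
python3 - <<'E'
from h import *
t=env.snapshot("top");s=env.snapshot("scene")
for a,b in(((312,475),(367,458)),((471,463),(497,530)),((490,367),(572,494)),((510,268),(643,458))):
    o1,d1=ray(t,(np.array(a)+.5)/8-.5+[310,120]);o2,d2=ray(s,(np.array(b)+.5)/8-.5+[310,140])
    k=np.linalg.lstsq(np.c_[d1,-d2],o2-o1,rcond=None)[0];A=o1+k[0]*d1;B=o2+k[1]*d2
    M=(A+B)/2;print(w2s(M).round(4),"z",M[2].round(4),"gap",np.linalg.norm(A-B).round(4))
E
```

```text
[ 0.0176 -0.0466] z 0.0429 gap 0.0008
[ 0.0755 -0.0279] z 0.0363 gap 0.0011
[0.0754 0.0105] z 0.0357 gap 0.0008
[0.0748 0.0496] z 0.0352 gap 0.0025
```

Triangulation puts the rear dots 7 mm higher than the front ones, so the plate's rear still hangs on the lip. It needs about 4 mm more push. I go back in along the same path.

```bash
python3 -m pendant '[[[0,-0.01,-0.05],[0,0,0],1],[[-0.006,-0.03,-0.04],[0,0,0],1],[[-0.006,-0.025,-0.02],[0,0,0],1],[[-0.004,-0.02,-0.003],[0,0,0],1],[[-0.001,-0.007,0],[0,0,0],1],[[-0.001,-0.003,0],[0,0,0],1],[[-0.0004,-0.0018,0],[0,0,0],1],[[-0.0004,-0.0018,0],[0,0,0],1],[[0,0,0],[0,0,0],1]]'
cat > tilt.py <<'E'
from h import *
import sys
n=sys.argv[1]
t=env.snapshot("top");s=env.snapshot("scene");save(t,"t%s.png"%n,(310,120,400,200),8);save(s,"s%s.png"%n,(310,140,400,220),8)
e=env.sense();print(w2s(e["position"]),e["position"],e["contact_force"])
E
python3 tilt.py 15
```

```text
time: 14.92
position: [0.6299, -0.0635, 0.0186]
tool_rot: [-1.572, 0.698, 1.354]
contact_force: [0.2, 0.5, -0.2]
opening: 1.002
[ 0.00786966 -0.00308186] [ 0.62989815 -0.06362296  0.01840613] [-0.40827443 -0.40588239  0.37995079]
```

View pics/s15.png

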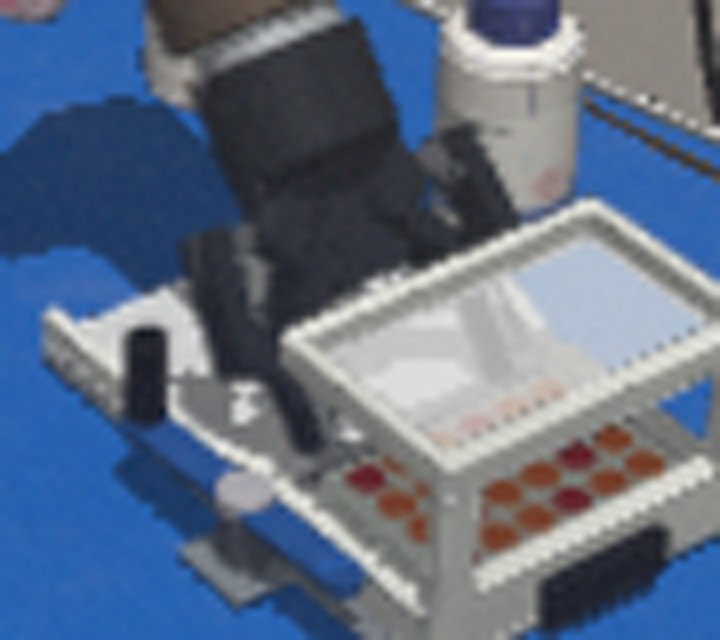

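View pics/t15.png

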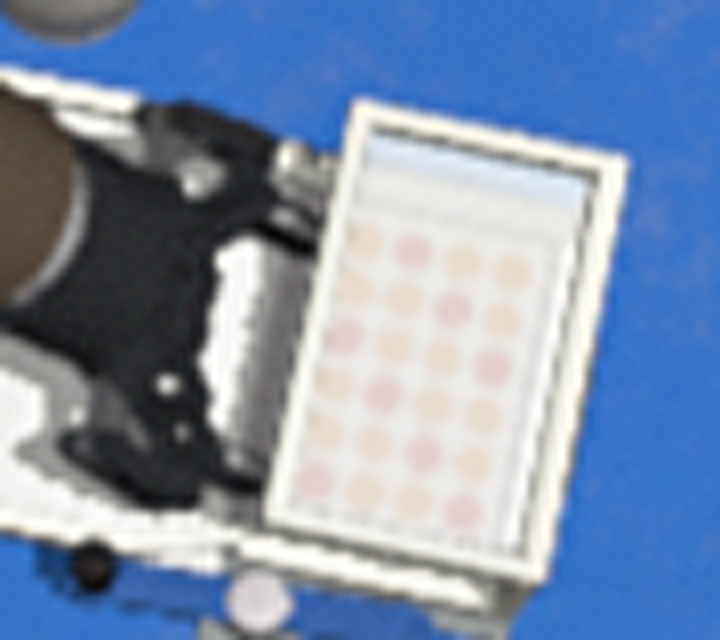

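```bash
python3 -m pendant '[[[0.003,0.012,0],[0,0,0],1],[[0.004,0.02,0.003],[0,0,0],1],[[0.006,0.025,0.02],[0,0,0],1],[[0.006,0.03,0.04],[0,0,0],1],[[-0.01,0.01,0.04],[9.77,-2.15,0],1],[[-0.025,0,0.03],[9.77,-2.15,0],-0.3],[[-0.03,-0.01,0],[9.77,-2.15,0],-0.3],[[-0.03,-0.01,0],[9.77,-2.15,0],-0.3],[[-0.0094,-0.003,0],[0,0,5],-0.3],[[0,0,0],[0,0,0],-0.3]]'
python3 tilt.py 16
python3 - <<'E'
from h import *
t=env.snapshot("top");s=env.snapshot("scene")
for a,b in(((312,481),(368,480)),((511,270),(645,463))):
    o1,d1=ray(t,(np.array(a)+.5)/8-.5+[310,120]);o2,d2=ray(s,(np.array(b)+.5)/8-.5+[310,140])
    k=np.linalg.lstsq(np.c_[d1,-d2],o2-o1,rcond=None)[0];A=o1+k[0]*d1;B=o2+k[1]*d2
    M=(A+B)/2;print(w2s(M).round(4),"z",M[2].round(4),"gap",np.linalg.norm(A-B).round(4))
E
```

```text
time: 16.27
position: [0.5446, 0.011, 0.1524]
tool_rot: [-1.572, -0.001, 1.441]
contact_force: [0.4, 0.9, -0.4]
opening: 0.354
[-0.04722781 -0.10186419] [0.54527279 0.0114252  0.15152039] [-0.75913095  0.46551441  0.51634945]
[ 0.0184 -0.0464] z 0.0321 gap 0.0004
[0.0757 0.0498] z 0.033 gap 0.002
```

View pics/s16.png

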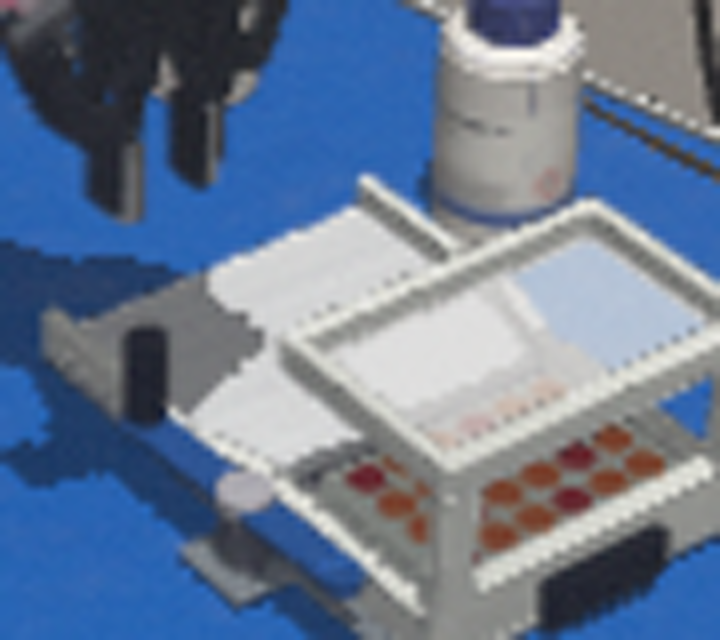

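View pics/t16.png

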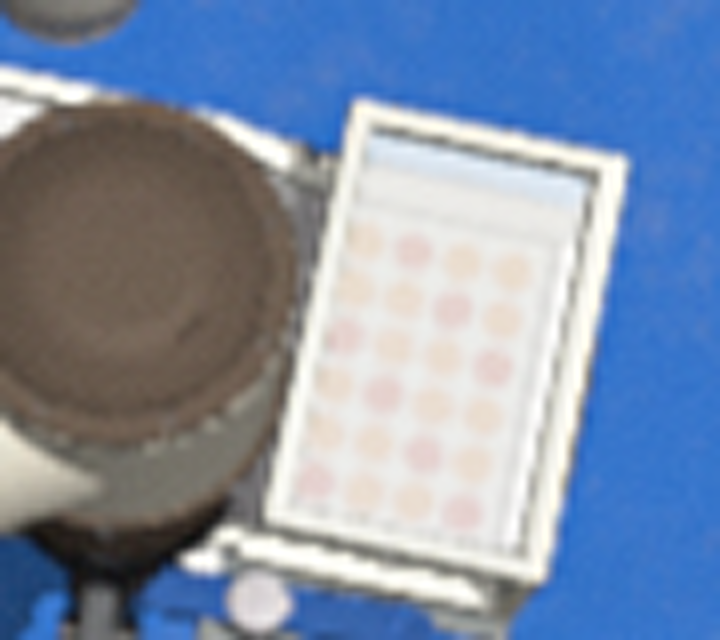

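```bash
python3 -m pendant '[[[0,0.007,-0.02],[0,0,0],-0.3],[[0,0,-0.035],[0,0,0],-0.3],[[0,0,0],[0,0,0],-0.3]]'
python3 tilt.py 17
```

```text
time: 16.85
position: [0.5428, 0.0174, 0.0935]
tool_rot: [-1.564, 0.003, 1.441]
contact_force: [0.6, -0.7, 0.9]
opening: 0.348
[-0.05331967 -0.10319547] [0.54528246 0.01766082 0.09655041] [-0.10488755 -0.4786763   0.29499759]
```

View pics/s17.png

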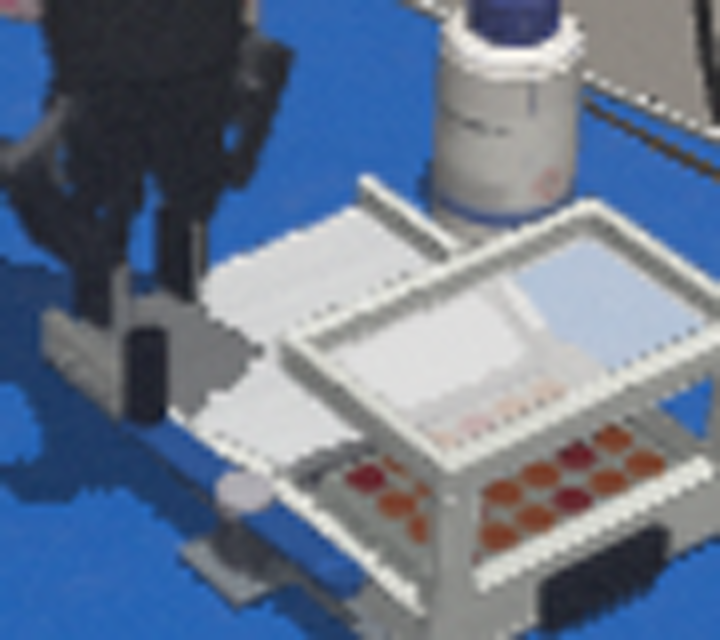

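```bash
python3 -m pendant '[[[0,0.0008,-0.02],[0,0,0],-0.3],[[0,0,-0.02],[0,0,0],-0.3],[[0,0,-0.011],[0,0,0],-0.3],[[0,0,0],[0,0,0],-0.3]]'
python3 tilt.py 18
```

```text
time: 17.45
position: [0.5448, 0.0181, 0.0455]
tool_rot: [-1.571, 0.0, 1.441]
contact_force: [0.4, 0.0, 0.9]
opening: 0.348
[-0.05390374 -0.10325798] [0.545347   0.01824467 0.04626763] [-1.15005258  0.46713482  0.31396646]
```

View pics/s18.png

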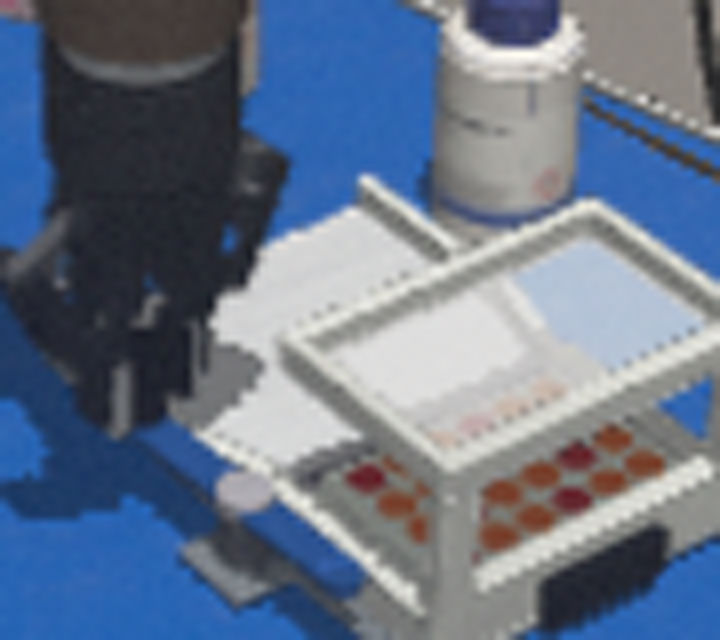

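```bash
python3 - <<'E'
import numpy as np
P=np.array([.5371,-.0438]);c=lambda a:P+.0625*np.array([np.cos(a),np.sin(a)])
r=[]
for i in range(17):
    d=c(1.444+.1*(i+1))-c(1.444+.1*i);r.append((d*1000).round(1).tolist())
print(r,c(3.044))
E
```

```text
[[-6.2, 0.5], [-6.2, -0.1], [-6.2, -0.8], [-6.1, -1.4], [-5.9, -2.0], [-5.7, -2.6], [-5.4, -3.1], [-5.1, -3.6], [-4.7, -4.1], [-4.2, -4.6], [-3.8, -5.0], [-3.3, -5.3], [-2.7, -5.6], [-2.1, -5.9], [-1.5, -6.1], [-0.9, -6.2], [-0.3, -6.2]] [ 0.4748974  -0.03771014]
```

```bash
python3 -m pendant '[[[-0.0062,0.0005,0],[0,0,5.73],-0.3],[[-0.0062,-0.0001,0],[0,0,5.73],-0.3],[[-0.0062,-0.0008,0],[0,0,5.73],-0.3],[[-0.0061,-0.0014,0],[0,0,5.73],-0.3],[[-0.0059,-0.0020,0],[0,0,5.73],-0.3]]'
python3 tilt.py 19
```

```text
time: 18.18
position: [0.5152, 0.0147, 0.0465]
tool_rot: [-1.575, 0.0, 1.945]
contact_force: [1.7, 0.2, -1.1]
opening: 0.352
[-0.04345553 -0.13274362] [0.5143045  0.01438059 0.04640362] [ 0.37869262 -0.39770465  0.09486596]
```

View pics/s19.png

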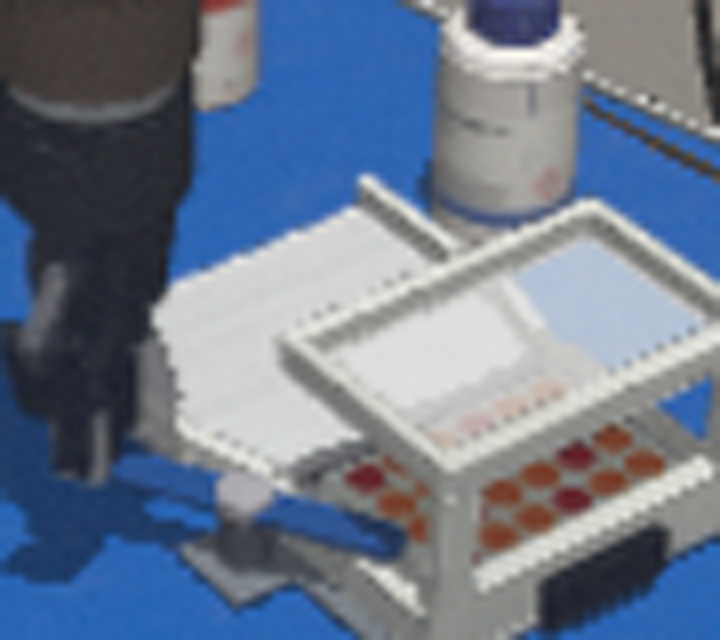

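The clamp is turning: its blue arm now crosses the rail at about (400,540) in the crop. I continue the sweep.

```bash
python3 -m pendant '[[[-0.0057,-0.0026,0],[0,0,5.73],-0.3],[[-0.0054,-0.0031,0],[0,0,5.73],-0.3],[[-0.0051,-0.0036,0],[0,0,5.73],-0.3],[[-0.0047,-0.0041,0],[0,0,5.73],-0.3],[[-0.0042,-0.0046,0],[0,0,5.73],-0.3],[[-0.0038,-0.0050,0],[0,0,5.73],-0.3]]'
python3 -m pendant '[[[-0.0033,-0.0053,0],[0,0,5.73],-0.3],[[-0.0027,-0.0056,0],[0,0,5.73],-0.3],[[-0.0021,-0.0059,0],[0,0,5.73],-0.3]]'
python3 tilt.py 20
```

```text
time: 19.02
position: [0.4865, -0.0084, 0.0464]
tool_rot: [-1.573, 0.002, 2.543]
contact_force: [0.2, 0.8, 0.1]
opening: 0.351
time: 19.4
position: [0.4784, -0.0253, 0.0463]
tool_rot: [-1.573, 0.003, 2.843]
contact_force: [1.2, 0.8, 0.1]
opening: 0.348
[ 0.00354706 -0.16002626] [ 0.47755386 -0.0256566   0.04603204] [-0.26362412 -0.31701671  0.23870911]
```

View pics/s20.png

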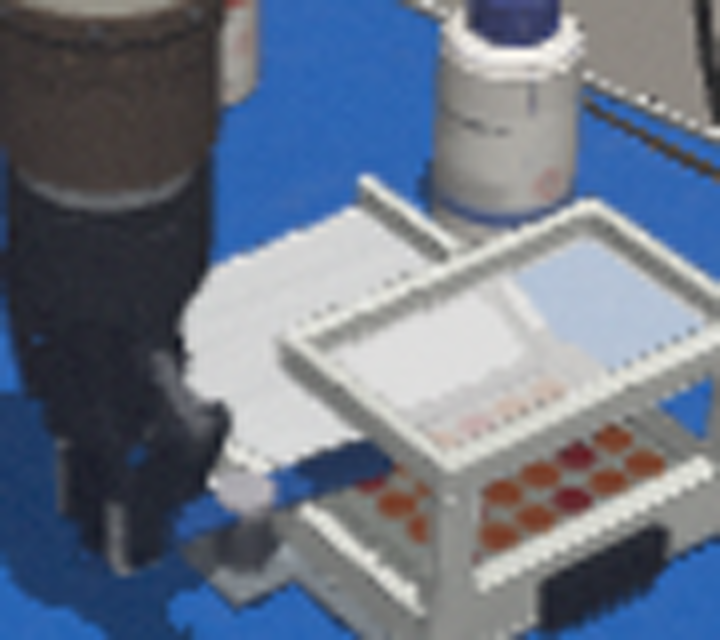

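View pics/t20.png

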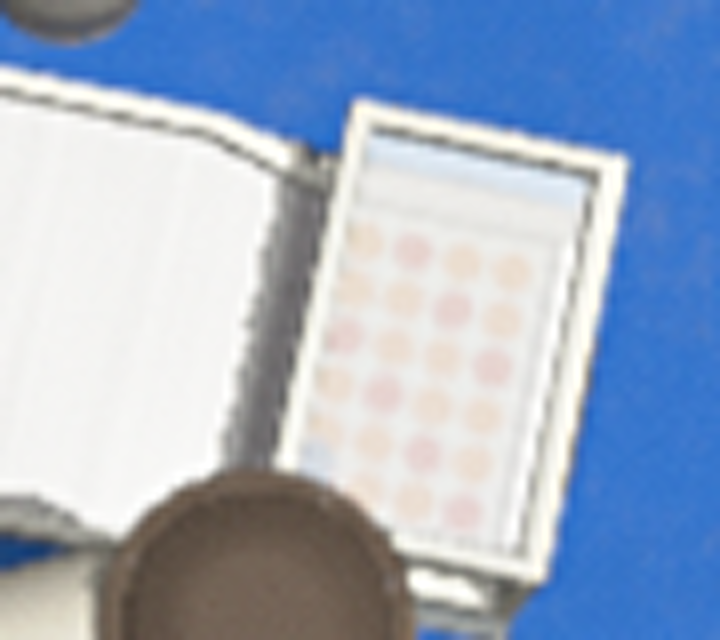

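```bash
python3 -m pendant '[[[-0.0015,-0.0061,0],[0,0,5.73],-0.3],[[-0.0009,-0.0062,0],[0,0,5.73],-0.3],[[0,0,0],[0,0,0],-0.3]]'; python3 -m pendant '[[[0,-0.0012,0],[0,0,1.1],-0.3],[[0,0,0],[0,0,0],-0.3]]';python3 -m pendant '[[[0,-0.0012,0],[0,0,1.1],-0.3],[[0,0,0],[0,0,0],-0.3]]'
python3 -c "
from h import *
for i in range(3):env.snapshot('top');s=env.sense();print(s['contact_force'],s['torque'],s['position'])"
```

```text
time: 19.88
position: [0.4759, -0.0369, 0.046]
tool_rot: [-1.573, 0.003, 3.038]
contact_force: [0.5, 4.0, 0.4]
opening: 0.35
time: 20.12
position: [0.4762, -0.0371, 0.046]
tool_rot: [-1.574, 0.004, 3.058]
contact_force: [-0.4, 9.3, -0.1]
opening: 0.35
time: 20.38
position: [0.4765, -0.0373, 0.046]
tool_rot: [-1.575, 0.005, 3.077]
contact_force: [-1.0, 15.1, 0.6]
opening: 0.349
[-1.09060308 13.57962388  0.60788177] [4.11142616 0.25121746 0.07047858] [ 0.47649342 -0.03728043  0.04597331]
[-0.77865938 13.28677314  1.23436817] [3.99861206 0.29684987 0.09025605] [ 0.47652851 -0.03726786  0.04600518]
[-1.1841055  15.15804729  0.0475417 ] [4.09851254 0.32981215 0.05508025] [ 0.47653333 -0.03727976  0.04599413]
```

The force rose to 15 N with no further motion, so the clamp should be at its stop. I re-centre to let go of the knob, lift straight up and move clear.

```bash
python3 -m pendant '[[[0,0.0045,0],[0,0,0],-0.3],[[0,0.0035,0],[0,0,0],-0.3],[[0,0,0],[0,0,0],-0.3],[[0,0,0.02],[0,0,0],-0.3],[[0,0,0.03],[0,0,0],-0.3],[[0,0,0.04],[0,0,0],-0.3],[[0,0,0.04],[0,0,0],-0.3],[[-0.03,0.03,0.03],[0,0,0],-0.3],[[-0.03,0.05,0],[0,0,0],-0.3],[[-0.02,0.05,0],[0,0,0],-0.3],[[0,0.05,0],[0,0,0],-0.3],[[0,0.05,0],[0,0,0],-0.3],[[0,0,0],[0,0,0],-0.3]]'
python3 tilt.py 21; python3 - <<'E'
from h import *
t=env.snapshot("top");save(t,"t21b.png",(170,80,480,270),2.5)
for q in((193,220),(450,222),(430,191)):pass
for n in("yellow_cup_centre","red_cup_centre","green_vial_centre","clamp_knob"):
    print(n,[(round(r["score"],2),np.round(r["uv"])) for r in env.regions_of(t,n)][:2])
E
```

```text
time: 22.15
position: [0.3946, 0.2, 0.2053]
tool_rot: [-1.571, 0.0, 3.082]
contact_force: [0.5, -0.7, -0.0]
opening: 0.349
[-0.19643788 -0.28954712] [0.39406137 0.19749947 0.20493967] [-0.634908   -0.138993    0.03902733]
yellow_cup_centre [(0.46, array([187., 215.]))]
red_cup_centre [(0.85, array([448., 220.]))]
green_vial_centre [(0.39, array([431., 191.]))]
clamp_knob [(0.8, array([338., 197.])), (0.66, array([343., 163.]))]
```

View pics/s21.png

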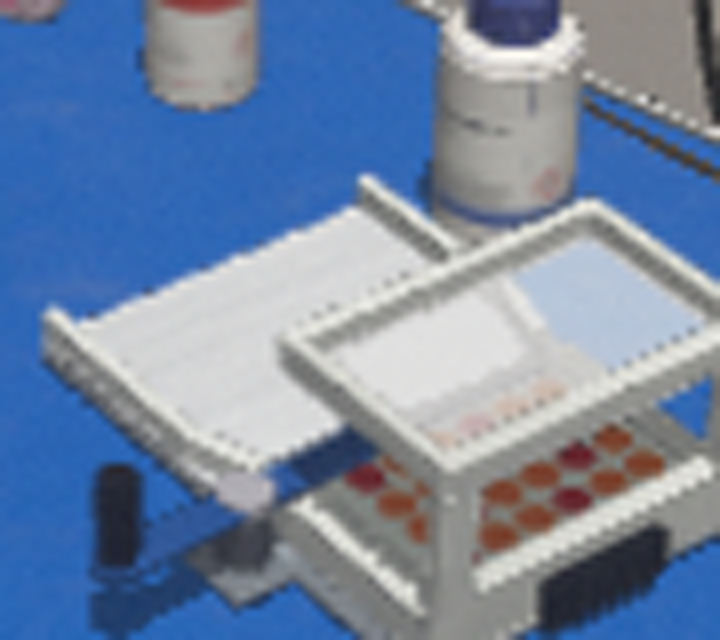

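View pics/t21.png

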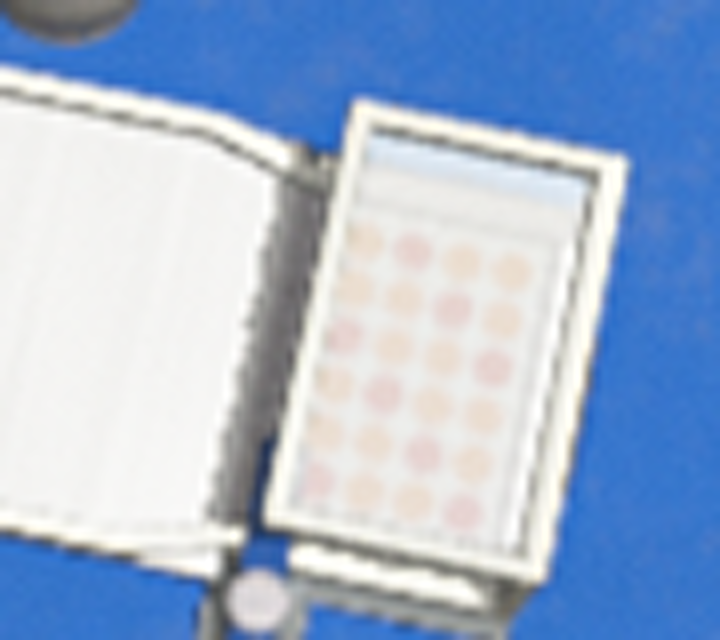

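View pics/t21b.png

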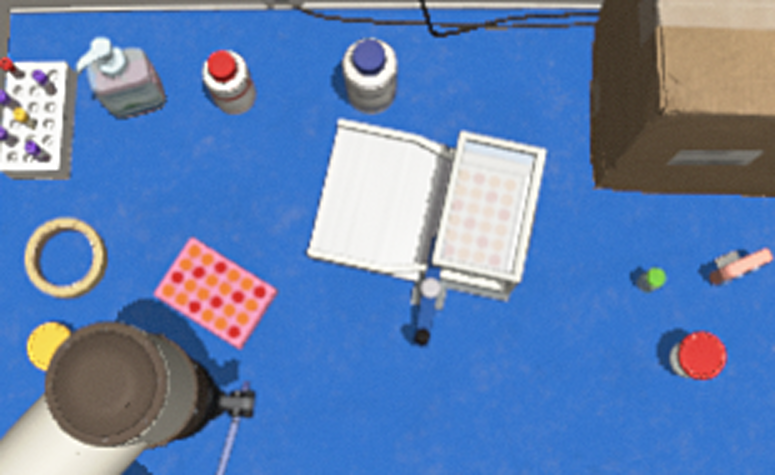

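```bash
python3 - <<'E'
from h import *
t=env.snapshot("top")
im=t["pixels"][195:225,320:355];k=im.max(2)<45
ys,xs=np.nonzero(k);print(len(xs))
for u in((np.array([422,336])+.5)/2.5-.5+[170,80],(xs.mean()+320,ys.mean()+195)):
    K_=w2s(atz(t,u,.081));d=K_-[.0085,-.098];print(u,K_,"r",np.hypot(*d),"joint",(np.arctan2(d[1],d[0])-np.pi+.17)%(2*np.pi))
s=env.sense();print(s["contact_force"],s["time"])
E
```

```text
18
[338.5 214.1] [ 0.00992313 -0.16073746] r 0.06275360022926989 joint 1.763476362238161
(np.float64(338.1111111111111), np.float64(214.5)) [ 0.00907534 -0.16210408] r 0.06410665942235028 joint 1.7497711078580016
[-0.45839131 -0.11033762 -0.34757125] 22.55
```

The clamp angle reads 1.75–1.76, the plate is flat, and the gripper is clear of everything. I hand the job in.

```bash
python3 -c "
from bench import env
print(env.sign_off())"
```

```text
the job is handed in; nothing more can be done
None
```

The plate lies flat in the heated pocket and the blue clamp is fully across its edge. I handed the job in at about 22.6 s of the 51 s allowed.

- **Plate:** I pushed it with the open fingers leaned back 40°, which squared it up before the funnel. After the first push, a height check showed its rear still hanging about 7 mm high on the lip, so I went back and pushed about 4 mm more. Then it lay flat: front and rear heights agreed within 1 mm. They read 32–33 mm against the expected 30, an offset I put down to the cameras.
- **Clamp:** I swung it by the knob, with the fingers loosely round it, until the force rose to about 15 N at the stop. After I let go, the pictures put the joint at 1.75–1.76 (target 1.75, stop 1.78).
- **Surroundings:** I saw no sign of touching the hood in the pictures or the forces. The red cup and the vial are within 2 pixels of where they started. The network put the yellow cup about 8 pixels off because the arm hid part of it; the arm never came near it, but I did not check it again with the arm out of the way.

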